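# Contact check of sample blocks at the probe station

### The job

Draw the orange-headed lock pin out of the interlock block and park it hanging in the bracket's side notch; then plug into each brass sample block on the bench the probe of its own colour, pushed fully home, leaving the probes that have no block in the rack. With the pin still parked, press the tester's blue button fully down and let it come up again, then put the lock pin fully back into its bore. Leave the probes plugged in and do not disturb the other things on the bench.

Things in the scene. Friction and masses are not known exactly. Their poses are not given: they have to be found in the camera images.
- sample_red: loose square brass sample block, 46 x 46 mm and 34 mm high, 0.45 kg, edged in red round its top; may be absent. Origin at the centre of its underside, z up. In the middle of its top is a round terminal opening, 7.5 mm wide and 28 mm deep, with a 2 mm chamfer.
- mouth_red (a point): centre of the terminal opening's mouth in the top face of the red sample block (34 mm above its underside); absent with the block
- probe_red: loose probe, 35 g, upright in the rack at the start: brass pin 6 mm thick, 25 mm long, tapered tip; above it a brass shoulder 18 mm wide, 4 mm thick; above that a round red handle 14 mm thick, 50 mm long. Origin at the pin's lower tip, z up: shoulder's underside at z = 25 mm, handle from 29 to 79 mm. Fully home, its shoulder rests on the block's top.
- sample_blue: loose square brass sample block, 46 x 46 mm and 34 mm high, 0.45 kg, edged in blue round its top; may be absent. Origin at the centre of its underside, z up. In the middle of its top is a round terminal opening, 7.5 mm wide and 28 mm deep, with a 2 mm chamfer.
- mouth_blue (a point): centre of the terminal opening's mouth in the top face of the blue sample block (34 mm above its underside); absent with the block
- probe_blue: loose probe, 35 g, upright in the rack at the start: brass pin 6 mm thick, 25 mm long, tapered tip; above it a brass shoulder 18 mm wide, 4 mm thick; above that a round blue handle 14 mm thick, 50 mm long. Origin at the pin's lower tip, z up: shoulder's underside at z = 25 mm, handle from 29 to 79 mm. Fully home, its shoulder rests on the block's top.
- sample_yellow: loose square brass sample block, 46 x 46 mm and 34 mm high, 0.45 kg, edged in yellow round its top; may be absent. Origin at the centre of its underside, z up. In the middle of its top is a round terminal opening, 7.5 mm wide and 28 mm deep, with a 2 mm chamfer.
- mouth_yellow (a point): centre of the terminal opening's mouth in the top face of the yellow sample block (34 mm above its underside); absent with the block
- probe_yellow: loose probe, 35 g, upright in the rack at the start: brass pin 6 mm thick, 25 mm long, tapered tip; above it a brass shoulder 18 mm wide, 4 mm thick; above that a round yellow handle 14 mm thick, 50 mm long. Origin at the pin's lower tip, z up: shoulder's underside at z = 25 mm, handle from 29 to 79 mm. Fully home, its shoulder rests on the block's top.
- sample_green: loose square brass sample block, 46 x 46 mm and 34 mm high, 0.45 kg, edged in green round its top; may be absent. Origin at the centre of its underside, z up. In the middle of its top is a round terminal opening, 7.5 mm wide and 28 mm deep, with a 2 mm chamfer.
- mouth_green (a point): centre of the terminal opening's mouth in the top face of the green sample block (34 mm above its underside); absent with the block
- probe_green: loose probe, 35 g, upright in the rack at the start: brass pin 6 mm thick, 25 mm long, tapered tip; above it a brass shoulder 18 mm wide, 4 mm thick; above that a round green handle 14 mm thick, 50 mm long. Origin at the pin's lower tip, z up: shoulder's underside at z = 25 mm, handle from 29 to 79 mm. Fully home, its shoulder rests on the block's top.
- rack: fixed black probe rack, 44 (x) x 200 (y) x 40 mm high, origin at the centre of its underside; four sockets (7.5 mm square, 28 mm deep) in a row along its y at -75, -25, 25, 75 mm, each holding one probe, in any order of colours; shoulders rest on its top
- interlock: fixed interlock unit: an aluminium block 50 x 50 x 45 mm high, origin at the centre of its underside, with a vertical bore in the middle of its top, and an orange bracket plate (8 mm thick, top 45 mm up, 50 mm along x, from y = 25 to 75 mm) on its +y side with a notch
- bore (a point): centre of the bore's mouth on the interlock block's top; the bore is 10.5 mm wide, 40 mm deep, with a 2 mm chamfer
- notch (a point): parking point in the side notch, in the plane of the bracket's top, axes as the interlock: the notch is a slot 13 mm wide through the plate, centred 50 mm to +y of the bore, open to -x (25 mm from this point) and closed 8 mm beyond it to +x. The space below it is free
- lock_pin: loose lock pin, 70 g: steel shank 9 mm thick, 35 mm long, tapered foot; collar 22 mm wide, 5 mm thick; round orange head 16 mm thick, 40 mm long. Origin at the shank's lower end, z up: collar's underside at z = 35 mm, head from 40 to 80 mm. Starts in the bore with its collar on the block's top; parked, it hangs upright in the notch, collar resting on the bracket.
- test_button_top (a point): centre of the top face of the blue test button (30 mm wide, stands 22 mm above the console's top); it moves down with the button. It sits on a fixed white tester console, 120 x 90 x 45 mm high, whose turn does not matter
- test_button (a joint): travel of the test button, 0 = up, 0.006 m = fully down; a spring returns it; starts to move at about 1.5 N and needs 5 N to be fully down
- vial: bystander, to be left alone: small glass jar with white cap, 26 mm wide, 55 mm high; origin at the centre of its underside
- driver: bystander, to be left alone: screwdriver 150 mm long, lying
- lens_cap: bystander, to be left alone: black round lens cap 44 mm wide, 13 mm high; origin at the centre of its underside
- ref_weight: bystander, to be left alone: steel reference weight 34 mm wide, 35 mm high; origin at the centre of its underside
- pot: bystander, to be left alone: small jar with black cap, 48 mm wide, 45 mm high; origin at the centre of its underside
Not all that is in view belongs to the job. Leave any purple or turquoise look-alike of the sample_blue alone.

How it is judged:
By the outcome, as a careful person would: the job done as asked, in the order asked, and still so for the second after the job is handed in, with the robot touching nothing.
Of sample_red, sample_blue, sample_yellow, sample_green only 3 to 4 are there at a start; the rules pass over those that are not, and their reading is None.
At some moment in a run one of sample_red, sample_blue, sample_yellow, sample_green may be knocked a few centimetres aside while the robot is not near it.
It also fails if it takes over 200 s, if anything falls off the work surface, if the arm or the gripper's body presses on something with over 40 N, if the wrist force passes 120 N, or if a joint passes its speed limit or range.

### The arm

A 7-joint arm with a two-finger parallel gripper is mounted at the origin on the work surface. World frame = base frame: x ahead of the robot, y to its left, z up, the work surface at z = 0. Lengths are in m, angles in rad, forces in N, time in s.
With the tool pointing down it reaches from about 0.425 to 0.95 m from the base axis. Payload 16.7 kg.
Tool frame: the origin (TCP) lies on the centre line of the jaws, within the pads' length; the fingertips stand 17 mm ahead of it and the grasp point (between the pads) lies 2 mm behind it; z points along the fingers, y is the line along which they close (so a half turn about z gives the same grasp; the last joint's range is limited). The gripper opens to 94 mm and grips with 3 to 60 N. Pads are 16 mm wide; open, the fingers measure 119 mm over their backs; the gripper's body (75 mm by 177 mm) begins 78 mm behind the grasp point.
Start: joints at [1.058, 0.426, 0.074, 1.606, -0.034, 1.111, -0.067], TCP at [0.24, -0.631, 0.222] pointing down, gripper open.
Joint ranges: [-2.85, 2.85], [-0.5, 2.14], [-1.23, 1.37], [0.21, 2.46], [-1.02, 4.16], [0.16, 2.05], [-2.73, 2.73]. Speed limits (rad/s): [1.89, 1.89, 2.39, 2.39, 3.01, 3.01, 3.01].

### API

Orientations are given as a unit quaternion [w, x, y, z].
In Python, from station import state, eyes, close_job gives the robot as it stands.
- The arm moves only by the tool carry_out, never from a script. Its argument "commands" is a list of rows, each a list of 6 numbers: the shift along the tool's x, y, z normalised to -1 to 1, where 1 is 0.2 m, then the turn, a rotation vector about the tool's x, y, z normalised to -1 to 1, where 1 is 90 degrees. A call has 1 to 10 rows; each row shifts and turns the commanded pose from where the row before left it, along the tool's axes as they then stand; what a row does not reach is not made up. A row lasts 1/10 s, in which the tool goes at most 50 mm and 8.59 degrees, less where a joint would pass 70% of its speed; a pose out of reach is approached as far as the arm can. A call with a number of a shift or a turn outside -1 to 1 is refused whole. A call with a gripper value outside its range is refused whole. "grip" is the closure, from 0 (fully open) to 1 (shut), set as the call begins (left out, the last holds). The fingers move at their own pace and stop on an object; "force" is the grip in N (left out, the last holds). Time passes only in rows, so rows that do not move let the fingers close. It gives the time, the measured TCP pose, the force, the opening and the grip force at its end, in the units of the state.
- state(): the state, without advancing time (a new reading comes with each control period).
- eyes.read_camera(name): name is "scene" or "top"; returns a dict with "color" (400x640x3 uint8, red, green, blue), "range_z" (400x640 float32, m along the optical axis (not along the pixel's ray), 0 where there is no reading), "camera_matrix" (3x3 intrinsics, pixels), "T" (4x4, takes a point from camera to world coordinates). Camera axes: x right, y down, z forward; pixel columns grow to the right and rows downward; lengths in m; the calibration is good to about 2 mm. A picture is of the moment at which its call begins.
- close_job(): hands the job in; it is judged then, once.
The state is a dict: "time_s": time; "joint_positions": joint angles; "qvel": joint speeds; "tau": joint torques, N m; "ee_pos": TCP position; "ee_rot": TCP orientation; "contact_force": force on the tool from outside, world axes, zero at the start; "wrist_torque": the same for the moment, N m; "gripper_width": opening from 0.0 (shut) to 1.0 (fully open); "finger_force": force on a finger pad.
Only numpy, scipy, OpenCV 4.12 (cv2) and the standard library are available. Lean on these libraries where they do the work, as an engineer would, in place of code of your own. Each camera call takes 0.05 s, during which the arm holds its last target. There are 200 camera calls.

## Working session

There is one attempt and no reset: what is moved stays moved. The work goes in short steps, Python scripts to look and compute and a tool call to move; the robot and the scene stay as the last step left them, time stands still between calls to the robot, and variables do not carry over. Pictures are saved under pics/ and viewed, at most 17 in all, crops included, and the job is handed in when it is done.

Besides the shell and the picture viewer there is one more tool, called by a JSON object that holds its "op" and its "data", one argument or row to a line. carry_out: Moves the arm, as the interface text tells. Scaled input: -1 to 1 covers 0.2 m each way for a shift and 90 degrees each way for a turn. Its arguments: {"type":"object","properties":{"commands":{"type":"array"},"grip":{"type":"number"},"force":{"type":"number"}},"required":["commands"]}

```bash
ls; mkdir -p pics; cat > h.py <<'E'
import numpy as np, cv2
from station import state, eyes, close_job
def cam(n):
    d=eyes.read_camera(n); return d
def save(d,name,crop=None,scale=1):
    im=cv2.cvtColor(d["color"],cv2.COLOR_RGB2BGR)
    if crop: a,b,c,e=crop; im=im[b:e,a:c]
    cv2.imwrite("pics/"+name,cv2.resize(im,None,fx=scale,fy=scale,interpolation=cv2.INTER_CUBIC))
def ray(d,u,v,z):
    K=d["camera_matrix"];T=d["T"]
    r=T[:3,:3]@np.linalg.solve(K,[u,v,1.]);o=T[:3,3]
    return o+r*(z-o[2])/r[2]
def cloud(d):
    K=d["camera_matrix"];T=d["T"];Z=d["range_z"]
    v,u=np.mgrid[:400,:640]
    P=np.stack([(u-K[0,2])/K[0,0]*Z,(v-K[1,2])/K[1,1]*Z,Z],-1)
    return P@T[:3,:3].T+T[:3,3]
E
python3 - <<'E'
from h import *
s=state();print({k:np.round(v,3).tolist() for k,v in s.items()})
for n in("scene","top"):
    d=cam(n);save(d,n+"0.png",scale=1.25);np.savez(n+"0.npz",**d);print(n,d["T"].round(3),d["camera_matrix"].round(1))
E
```

```text
pics
{'time_s': 0.0, 'joint_positions': [1.058, 0.427, 0.074, 1.607, -0.034, 1.111, -0.067], 'qvel': [0.001, -0.001, 0.001, 0.0, 0.001, -0.0, -0.002], 'tau': [-0.001, -93.581, 3.666, -45.419, -0.049, 0.02, 0.0], 'ee_pos': [0.24, -0.63, 0.222], 'ee_rot': [-0.001, 0.984, 0.181, -0.0], 'contact_force': [-0.35, -0.344, -0.396], 'wrist_torque': [0.019, 0.007, 0.019], 'finger_force': 0.0, 'gripper_width': 1.003}
scene [[-0.606  0.469 -0.643  1.247]
 [ 0.796  0.352 -0.492  0.539]
 [-0.005 -0.81  -0.587  0.727]
 [ 0.     0.     0.     1.   ]] [[519.5   0.  324.5]
 [  0.  519.5 191.4]
 [  0.    0.    1. ]]
top [[ 0.081 -0.977  0.198  0.293]
 [-0.997 -0.079  0.021 -0.022]
 [-0.005 -0.199 -0.98   1.318]
 [ 0.     0.     0.     1.   ]] [[493.8   0.  310.5]
 [  0.  493.8 202. ]
 [  0.    0.    1. ]]
```

View pics/scene0.png

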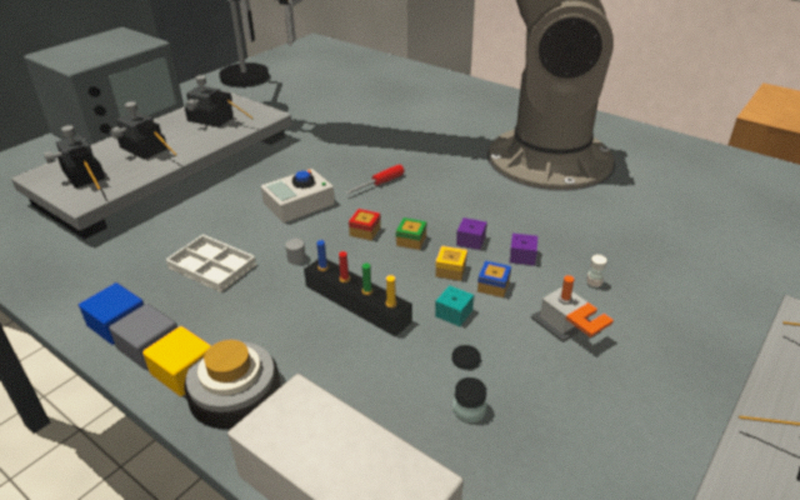

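View pics/top0.png

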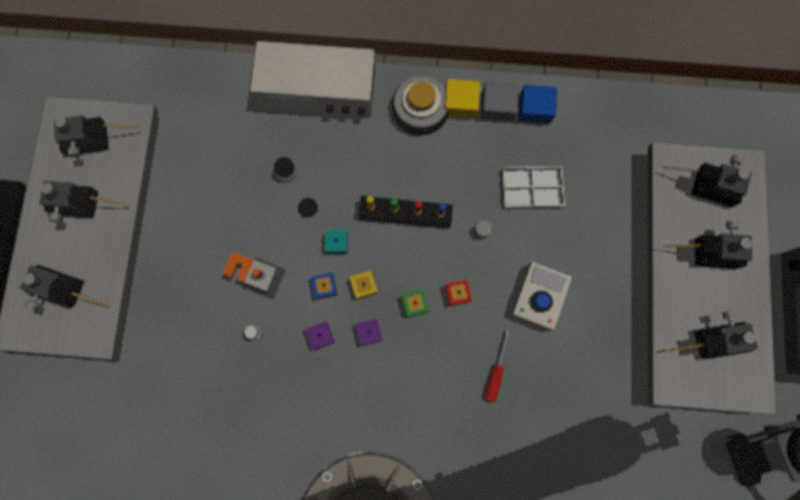

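The scene view (800-wide picture) shows four blocks: red (365,222), green (411,232), yellow (451,261) and blue (495,276). The purple and turquoise ones are look-alikes. From left to right the rack holds blue, red, green and yellow probes. The interlock is at (570,310) with its notch plate towards the lower right. The top view agrees: the interlock is at (255,273), the tester button at (543,300) and the rack at (405,211).

```bash
cat >> h.py <<'E'
HUE={'red':[(0,6),(172,180)],'green':[(45,80)],'yellow':[(22,33)],'blue':[(100,122)],'orange':[(5,16)]}
def mask(d,c,smin=110,vmin=50):
    h,s,v=cv2.split(cv2.cvtColor(d["color"],cv2.COLOR_RGB2HSV))
    m=np.zeros(h.shape,bool)
    for a,b in HUE[c]: m|=(h>=a)&(h<=b)
    return m&(s>=smin)&(v>=vmin)
def comps(m,amin=8):
    n,l,st,ce=cv2.connectedComponentsWithStats(m.astype(np.uint8))
    return [(l==i,st[i],ce[i]) for i in range(1,n) if st[i][4]>=amin]
E
python3 - <<'E'
from h import *
D={n:dict(np.load(n+"0.npz")) for n in("scene","top")}
for n,d in D.items():
    P=cloud(d)
    for c in HUE:
        for m,st,ce in comps(mask(d,c)):
            p=P[m&(d["range_z"]>0)]
            if len(p)==0: continue
            md=np.median(p,0)
            if abs(md[1])<.5 and md[0]<.75 and md[0]>.2: print(n,c,st[:5],ce.round(1),md.round(3),p[:,2].min().round(3),p[:,2].max().round(3))
save(D["top"],"t1.png",(170,120,470,320),2.6)
save(D["scene"],"s1.png",(200,130,510,330),2.5)
E
```

```text
scene red [298 131  25  17 226] [310.5 139.1] [ 0.304 -0.228  0.021] -0.0 0.029
scene red [279 167  25  18 207] [291.2 176.1] [ 0.491 -0.141  0.034] -0.002 0.038
scene red [271 201   8  22 134] [274.3 211.4] [ 0.651 -0.046  0.075] 0.0 0.097
scene green [318 174  23  18 193] [328.5 183.7] [ 0.464 -0.052  0.035] 0.024 0.038
scene green [290 211   7  22 115] [293.  221.5] [0.652 0.004 0.076] 0.047 0.098
scene yellow [322 177  14   8  36] [328.9 180.8] [ 0.449 -0.057  0.034] 0.032 0.038
scene yellow [325 191   9   2   9] [329.  191.6] [ 0.469 -0.044  0.02 ] 0.02 0.023
scene yellow [349 197  24  16 176] [360.8 204.6] [0.483 0.053 0.035] 0.001 0.038
scene yellow [309 220   7  12  38] [311.8 224.4] [0.652 0.052 0.094] 0.002 0.097
scene yellow [289 231   9   3  11] [292.5 232.5] [0.652 0.002 0.045] 0.039 0.048
scene blue [236 137  12   8  80] [241.5 140.6] [ 0.475 -0.312  0.067] 0.002 0.07
scene blue [254 192   7  21 107] [256.9 202.1] [ 0.649 -0.095  0.078] 0.05 0.096
scene blue [383 209  26  20 219] [395.  219.6] [0.487 0.14  0.035] 0.025 0.039
scene orange [283 169  17  10  63] [291.3 173
[... 949 characters left out ...]
  10  26] [330.6 238.8] [ 0.46  -0.053  0.035] 0.031 0.042
top yellow [328 244  11   5  14] [333.  246.6] [ 0.438 -0.062  0.035] 0.032 0.042
top blue [351 163   7   6  31] [353.7 165.2] [ 0.646 -0.099  0.092] 0.038 0.102
top blue [249 218  20  21 154] [258.2 228.5] [0.468 0.137 0.036] -0.002 0.042
top blue [428 234  13  13 126] [433.9 240.3] [ 0.472 -0.316  0.067] 0.055 0.076
top orange [331 167   7   5  20] [333.8 168.7] [ 0.643 -0.048  0.047] 0.04 0.071
top orange [178 202  25  24 334] [190.2 212.6] [0.498 0.318 0.046] -0.005 0.054
top orange [202 215   8   7  41] [205.2 217.9] [0.479 0.266 0.088] 0.046 0.096
top orange [360 226  15  16  76] [366.5 233.2] [ 0.479 -0.147  0.036] 0.029 0.043
```

View pics/t1.png

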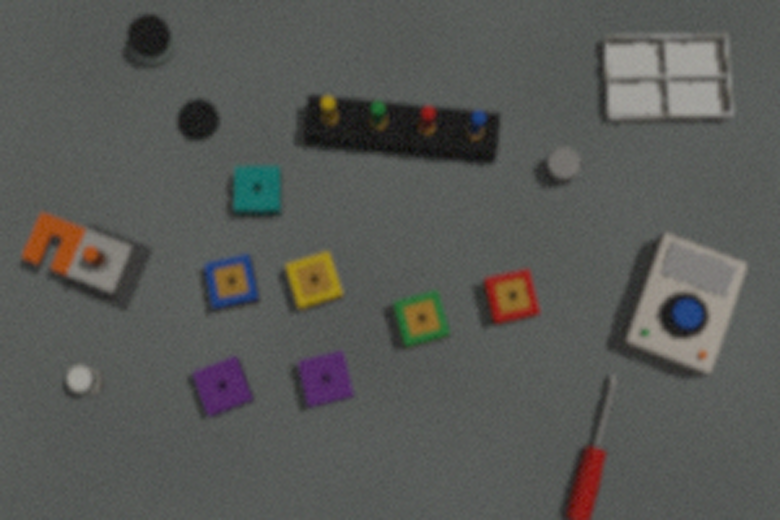

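View pics/s1.png

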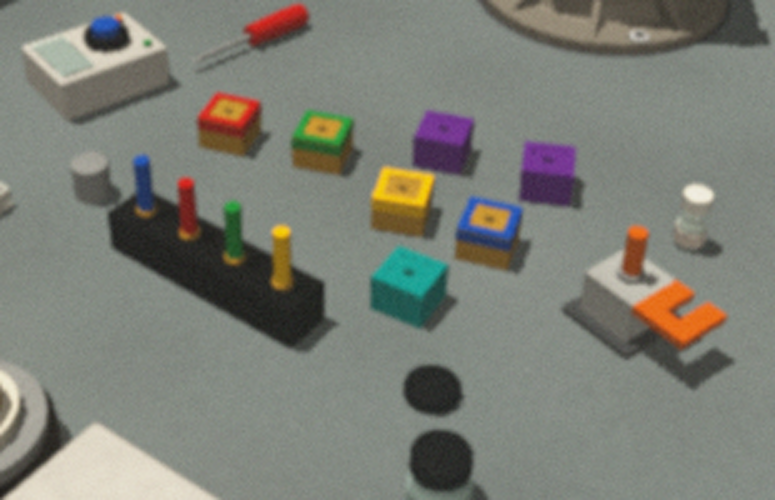

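The crops confirm the layout. Each brass block has a dark hole at its centre. The notch opens down-left in the top crop (45,265), which is its -x side, so the interlock is turned about -20° in world. Next I'll triangulate the holes, probes, pin, button and notch.

```bash
cat >> h.py <<'E'
def tri(da,pa,db,pb):
    A=[];b=[];
    for d,p in((da,pa),(db,pb)):
        r=d["T"][:3,:3]@np.linalg.solve(d["camera_matrix"],[*p,1.]);r/=np.linalg.norm(r)
        M=np.eye(3)-np.outer(r,r);A.append(M);b.append(M@d["T"][:3,3])
    x=np.linalg.lstsq(np.vstack(A),np.hstack(b),rcond=None)[0]
    return x,max(np.linalg.norm(A[i]@x-b[i]) for i in(0,1))
def dark(d,p,r=4):
    u,v=np.round(p).astype(int);g=cv2.cvtColor(d["color"],cv2.COLOR_RGB2GRAY).astype(float)
    g=cv2.GaussianBlur(g,(0,0),.8)
    w=g[v-r:v+r+1,u-r:u+r+1];k=np.clip(np.percentile(w,60)-w,0,None);k[k<.35*k.max()]=0
    yy,xx=np.mgrid[-r:r+1,-r:r+1]
    return np.array([u+(k*xx).sum()/k.sum(),v+(k*yy).sum()/k.sum()])
def proj(d,X):
    q=d["camera_matrix"]@(d["T"][:3,:3].T@(np.asarray(X)-d["T"][:3,3]));return q[:2]/q[2]
def block(D,c,guess,zt=.034):
    out={}
    for n,d in D.items(): out[n]=dark(d,proj(d,[*guess,zt]))
    x,e=tri(D["scene"],out["scene"],D["top"],out["top"])
    # ring: pixels of the colour in the top face
    d=D["top"];P=cloud(d);m=mask(d,c,90)&(np.hypot(P[...,0]-guess[0],P[...,1]-guess[1])<.045)
    m=max(comps(m),key=lambda q:q[1][4])[0]
    rc=cv2.minAreaRect(np.argwhere(m)[:,::-1].astype(np.float32))
    ring=ray(d,*rc[0],zt)
    pts=[ray(d,*q,zt)[:2] for q in cv2.boxPoints(rc)];e1=pts[1]-pts[0]
    print(c,"tri",x.round(4),"err",round(e,4),"topray",ray(D["top"],*out["top"],zt).round(4)[:2],"sceneray",ray(D["scene"],*out["scene"],zt).round(4)[:2],"ring",ring.round(4)[:2],"yaw",np.degrees(np.arctan2(e1[1],e1[0])).round(1)%90)
    return x
E
python3 - <<'E'
from h import *
D={n:dict(np.load(n+"0.npz")) for n in("scene","top")}
for c,g in dict(red=(.476,-.147),green=(.449,-.057),yellow=(.479,.051),blue=(.472,.136)).items(): block(D,c,g)
def cyl(c,g,zt,zl,name):
    r={}
    for n,d in D.items():
        P=cloud(d);m=mask(d,c,90)&(np.hypot(P[...,0]-g[0],P[...,1]-g[1])<.03)&(P[...,2]>zl)
        r[n]=m
    t=D["top"];m=max(comps(r["top"]),key=lambda q:q[1][4])[0];s=max(comps(r["scene"],1),key=lambda q:q[1][4])[0]
    pt=np.argwhere(m)[:,::-1].mean(0)
    Pt=cloud(t)[m]; zz=np.median(Pt[:,2])
    ps=np.argwhere(s);
    top=ps[ps[:,0]<=ps[:,0].min()+3][:,::-1].mean(0)
    x,e=tri(D["scene"],top,t,pt)
    # axis fit: both views give centroid rays at mid-height estimates
    cs=ps[:,::-1].mean(0)
    print(name,"top-tri",x.round(4),round(e,4),"toppx",pt.round(1),"top@zt",ray(t,*pt,zt).round(4)[:2],"scene@mid",ray(D["scene"],*cs,np.median(cloud(D["scene"])[s][:,2])).round(4)[:2],"zmax",np.percentile(cloud(D["scene"])[s][:,2],95).round(3))
for c,g in dict(yellow=(.65,.052),green=(.65,.003),red=(.65,-.047),blue=(.648,-.097)).items(): cyl(c,g,.094,.084,c)
cyl('orange',(.483,.267),.09,.078,"pin")
cyl('blue',(.474,-.315),.067,.055,"button")
d=D["top"];P=cloud(d)
# bracket + rack outlines in the top view
m=mask(d,'orange',90)&(P[...,2]<.06)&(P[...,1]>.2);m=max(comps(m),key=lambda q:q[1][4])[0]
rc=cv2.minAreaRect(np.argwhere(m)[:,::-1].astype(np.float32));print("bracket",[ray(d,*q,.045)[:2].round(4).tolist() for q in cv2.boxPoints(rc)])
for n in D:
    d=D[n];P=cloud(d);h=cv2.cvtColor(d["color"],cv2.COLOR_RGB2HSV)
    m=(h[...,1]<60)&(np.abs(P[...,2]-.045)<.008)&(np.hypot(P[...,0]-.48,P[...,1]-.267)<.045)
    m=max(comps(m),key=lambda q:q[1][4])[0]
    rc=cv2.minAreaRect(P[m][:,:2].astype(np.float32));print(n,"alu",np.round(rc[0],4),rc[1:],len(P[m]))
    m=(h[...,2]<60)&(np.abs(P[...,2]-.04)<.008)&(np.hypot(P[...,0]-.65,P[...,1]+.022)<.13)
    m=max(comps(m),key=lambda q:q[1][4])[0]
    rc=cv2.minAreaRect(P[m][:,:2].astype(np.float32));print(n,"rack",np.round(rc[0],4),rc[1:],np.median(P[m][:,2]))
    m=mask(d,'orange',90)&(np.abs(P[...,2]-.045)<.006)&(P[...,1]>.2);m=max(comps(m),key=lambda q:q[1][4])[0]
    rc=cv2.minAreaRect(P[m][:,:2].astype(np.float32));print(n,"bracket depth",cv2.boxPoints(rc).round(4).tolist())
E
```

```text
red tri [ 0.4735 -0.1457  0.0384] err 0.0019 topray [ 0.4752 -0.1476] sceneray [ 0.4678 -0.1482] ring [ 0.4796 -0.1464] yaw 18.700000000000003
green tri [ 0.4501 -0.0572  0.0315] err 0.0016 topray [ 0.4507 -0.0585] sceneray [ 0.4523 -0.0536] ring [ 0.4498 -0.0575] yaw 20.599999999999994
yellow tri [0.4811 0.0523 0.035 ] err 0.0002 topray [0.4811 0.0525] sceneray [0.48   0.0514] ring [0.4798 0.0533] yaw 23.299999999999997
blue tri [0.4726 0.1354 0.0326] err 0.0001 topray [0.4723 0.1353] sceneray [0.4742 0.1361] ring [0.472  0.1366] yaw 17.400000000000006
yellow top-tri [0.6483 0.0509 0.0951] 0.0001 toppx [295.9 159.3] top@zt [0.6487 0.0509] scene@mid [0.6513 0.0526] zmax 0.096
green top-tri [0.6476 0.0012 0.0937] 0.0005 toppx [315.  161.3] top@zt [0.6473 0.0015] scene@mid [0.6513 0.004 ] zmax 0.096
red top-tri [ 0.647  -0.0478  0.0953] 0.0004 toppx [334.  162.8] top@zt [ 0.6471 -0.0476] scene@mid [ 0.6494 -0.0465] zmax 0.096
blue top-tri [ 0.646  -0.0982  0.0949] 0.0002 toppx [353.6 164.7] top@zt [ 0.6461 -0.0981] scene@mid [ 0.6488 -0.096 ] zmax 0.095
pin top-tri [0.4801 0.2672 0.089
[... 388 characters left out ...]
4) 392
scene rack [ 0.6492 -0.0228] ((0.19974800944328308, 0.04628332331776619), 88.90941619873047) 0.04024691086775495
scene bracket depth [[0.4620000123977661, 0.29750001430511475], [0.5127999782562256, 0.2824000120162964], [0.527999997138977, 0.33340001106262207], [0.4772000014781952, 0.34860000014305115]]
top alu [0.4816 0.2677] ((0.05004342645406723, 0.05009380355477333), 73.95484161376953) 301
top rack [ 0.6474 -0.023 ] ((0.1998753398656845, 0.04411402344703674), 88.68219757080078) 0.041011229738193045
top bracket depth [[0.46470001339912415, 0.2985999882221222], [0.5126000046730042, 0.28450000286102295], [0.527400016784668, 0.335099995136261], [0.4794999957084656, 0.3490999937057495]]
```

{"op": "carry_out", "data": {
  "commands": [
    [0,0,0,0,0,-0.059],
    [0,0,0,0,0,-0.059],
    [0,0,0,0,0,-0.059],
    [0,0,0,0,0,-0.059],
    [0,0,0,0,0,-0.059],
    [0,0,0,0,0,-0.059],
    [0,0,0,0,0,-0.059],
    [0,0,0,0,0,-0.059],
    [0,0,0,0,0,-0.059],
    [0,0,0,0,0,-0.059]
  ],
  "grip": 0.5,
  "force": 25
}}

```text
time_s: 1.1
ee_pos: [0.24, -0.6306, 0.2221]
ee_rot: [-0.0, 0.798, 0.603, 0.0]
contact_force: [-0.6, -0.1, -0.3]
gripper_width: 0.499
finger_force: 0.0
```

{"op": "carry_out", "data": {
  "commands": [
    [0.17,0.086,0,0,0,0],
    [0.17,0.086,0,0,0,0],
    [0.17,0.086,0,0,0,0],
    [0.17,0.086,0,0,0,0],
    [0.17,0.086,0,0,0,0],
    [0.17,0.086,0,0,0,0],
    [0.17,0.086,0,0,0,0],
    [0.17,0.086,0,0,0,0],
    [0.17,0.086,0,0,0,0],
    [0.17,0.086,0,0,0,0]
  ]
}}

```text
time_s: 2.1
ee_pos: [0.5002, -0.3504, 0.2223]
ee_rot: [-0.0, 0.799, 0.601, -0.0]
contact_force: [-0.3, -0.9, -0.5]
gripper_width: 0.5
finger_force: 0.0
```

{"op": "carry_out", "data": {
  "commands": [
    [0.15,-0.047,0,0,0,0],
    [0.15,-0.047,0,0,0,0],
    [0.15,-0.047,0,0,0,0],
    [0.15,-0.047,0,0,0,0],
    [0.15,-0.047,0,0,0,0],
    [0.15,-0.047,0,0,0,0],
    [0.15,-0.047,0,0,0,0],
    [0.15,-0.047,0,0,0,0],
    [0.15,-0.047,0,0,0,0],
    [0.15,-0.047,0,0,0,0]
  ]
}}

```text
time_s: 3.1
ee_pos: [0.4918, -0.0361, 0.2224]
ee_rot: [-0.0, 0.799, 0.601, -0.0]
contact_force: [0.8, -0.6, 0.1]
gripper_width: 0.501
finger_force: 0.0
```

```bash
cat >> h.py <<'E'
def go(x,y,z,phi=None,verbose=True):
    s=state();w,a,b,c=s["ee_rot"];f=2*np.arctan2(b,a);p=np.array(s["ee_pos"]);d=np.array([x,y,z])-p
    xt=np.array([np.cos(f),np.sin(f)]);yt=np.array([np.sin(f),-np.cos(f)])
    o=np.array([d[:2]@xt,d[:2]@yt,-d[2]])/.2
    print("pos",p.round(4),"phi",np.degrees(f).round(2),"total units",o.round(4),"per10",(o/10).round(4), "turn units",None if phi is None else round((np.degrees(f)-phi)/90,4))
E
```

{"op": "carry_out", "data": {
  "commands": [
    [0.144,-0.0475,0,0,0,0],
    [0.144,-0.0475,0,0,0,0],
    [0.144,-0.0475,0,0,0,0],
    [0.144,-0.0475,0,0,0,0],
    [0.144,-0.0475,0,0,0,0],
    [0.144,-0.0475,0,0,0,0],
    [0.144,-0.0475,0,0,0,0],
    [0.144,-0.0475,0,0,0,0],
    [0.144,-0.0475,0,0,0,0],
    [0.144,-0.0475,0,0,0,0]
  ]
}}

```text
time_s: 4.1
ee_pos: [0.4802, 0.2667, 0.2223]
ee_rot: [-0.0, 0.799, 0.601, -0.0]
contact_force: [0.4, -0.2, -0.3]
gripper_width: 0.498
finger_force: 0.0
```

{"op": "carry_out", "data": {
  "commands": [
    [0,0,0.1,0,0,0],
    [0,0,0.1,0,0,0],
    [0,0,0.1,0,0,0],
    [0,0,0.1,0,0,0],
    [0,0,0.1,0,0,0],
    [0,0,0,0,0,0]
  ]
}}

```text
time_s: 4.7
ee_pos: [0.4792, 0.2648, 0.1202]
ee_rot: [-0.0, 0.799, 0.601, -0.002]
contact_force: [0.6, 0.5, 0.4]
gripper_width: 0.498
finger_force: 0.0
```

```bash
python3 - <<'E'
from h import *
s=state();print(s["joint_positions"]);go(.4805,.267,.072)
a=cam("scene");t=cam("top")
im=np.vstack([cv2.resize(d["color"][v:v+90,u:u+160],None,fx=3.3,fy=3.3,interpolation=cv2.INTER_CUBIC) for d,u,v in((a,380,160),(t,130,170))])
cv2.imwrite("pics/p1.png",cv2.cvtColor(im,cv2.COLOR_RGB2BGR))
E
```

```text
[-0.13029457  0.40188229 -0.60058943  1.95471961  0.29079295  0.87485956
 -1.16341752]
pos [0.4792 0.2648 0.1202] phi 73.95 total units [0.0126 0.0032 0.241 ] per10 [0.0013 0.0003 0.0241] turn units None
```

View pics/p1.png

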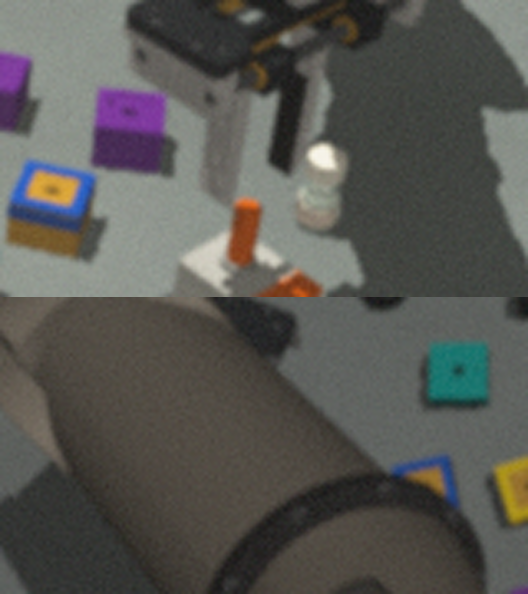

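The scene crop (top half) shows the pin (243,232) between and below the open fingers, with clear space around it. The arm hides the top view there. I'll go down and grip.

{"op": "carry_out", "data": {
  "commands": [
    [0.006,0.002,0.06,0,0,0],
    [0.0066,0.001,0.06,0,0,0],
    [0,0,0.06,0,0,0],
    [0,0,0.06,0,0,0],
    [0,0,0,0,0,0]
  ]
}}

```text
time_s: 5.3
ee_pos: [0.4809, 0.2674, 0.0726]
ee_rot: [-0.0, 0.799, 0.602, -0.001]
contact_force: [0.2, 0.4, 0.1]
gripper_width: 0.499
finger_force: 0.0
```

{"op": "carry_out", "data": {
  "commands": [
    [0,0,0,0,0,0],
    [0,0,0,0,0,0],
    [0,0,0,0,0,0],
    [0,0,0,0,0,0],
    [0,0,0,0,0,0]
  ],
  "grip": 1,
  "force": 25
}}

```text
time_s: 5.8
ee_pos: [0.482, 0.268, 0.0748]
ee_rot: [0.0, 0.799, 0.601, 0.0]
contact_force: [-0.2, -0.8, 2.8]
gripper_width: 0.165
finger_force: 25.0
```

```bash
python3 - <<'E'
from h import *
s=state();print(s["gripper_width"]*94,s["ee_pos"],s["contact_force"],s["finger_force"])
go(.4805,.267,.122)
E
```

```text
15.551727051732328 [0.48201067 0.26802512 0.07484339] [-0.20802095 -0.75078649  2.79598651] 25.000120997428894
pos [0.482  0.268  0.0748] phi 73.93 total units [-0.007  -0.0058 -0.2358] per10 [-0.0007 -0.0006 -0.0236] turn units None
```

{"op": "carry_out", "data": {
  "commands": [
    [0,0,-0.05,0,0,0],
    [0,0,-0.05,0,0,0],
    [0,0,-0.05,0,0,0],
    [0,0,-0.05,0,0,0],
    [0,0,-0.05,0,0,0],
    [0,0,0,0,0,0],
    [0,0,0,0,0,0]
  ]
}}

```text
time_s: 6.5
ee_pos: [0.4819, 0.2679, 0.1247]
ee_rot: [0.0, 0.799, 0.601, 0.0]
contact_force: [-0.6, 0.2, -1.0]
gripper_width: 0.163
finger_force: 25.0
```

{"op": "carry_out", "data": {
  "commands": [
    [0.05,0,0,0,0,0],
    [0.05,0,0,0,0,0],
    [0.05,0,0,0,0,0],
    [0.05,0,0,0,0,0],
    [0.05,-0.005,0,0,0,0],
    [0,0,0,0,0,0],
    [0,0,0,0,0,0],
    [0,0,0,0,0,0]
  ]
}}

```text
time_s: 7.3
ee_pos: [0.4946, 0.3159, 0.1244]
ee_rot: [0.0, 0.799, 0.601, -0.0]
contact_force: [0.1, -0.2, -0.5]
gripper_width: 0.164
finger_force: 25.0
```

```bash
python3 - <<'E'
from h import *
s=state();print(s["gripper_width"]*94,s["ee_pos"],s["contact_force"],s["finger_force"])
a=cam("scene")
save(a,"p2.png",(410,170,530,280),5)
E
```

```text
15.418973692319405 [0.49461805 0.31585228 0.12442425] [ 0.09828756 -0.20031105 -0.45536836] 24.99898374080658
```

View pics/p2.png

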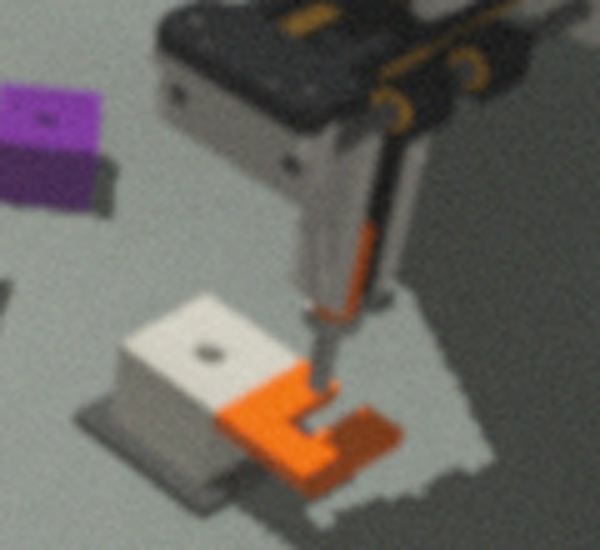

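The pin hangs upright in the grip at about (322,350) in the crop, above the notch plate (330,425). The empty bore shows at (209,352). I'll check both against my estimate.

```bash
python3 - <<'E'
from h import *
a=cam("scene")
b=dark(a,(451.5,240.2),4);B=ray(a,*b,.045)[:2];print("bore",B.round(4))
print("tip",ray(a,473.6,247.4,.062)[:2].round(4))
# slot: bracket top pixels in interlock frame
th=np.radians(-16);ex=np.array([np.cos(th),np.sin(th)]);ey=np.array([-ex[1],ex[0]])
t0=dict(np.load("top0.npz"));s0=dict(np.load("scene0.npz"))
for d in(t0,s0,a):
    P=cloud(d);m=mask(d,'orange',90,40)&(np.abs(P[...,2]-.045)<.006)&(np.hypot(P[...,0]-.495,P[...,1]-.315)<.05)
    v,u=np.nonzero(m);Q=np.array([ray(d,uu,vv,.045)[:2] for uu,vv in zip(u,v)])-[.4805,.267]
    q=np.c_[Q@ex,Q@ey]
    k=q[q[:,0]<-.005];yy=np.sort(k[:,1]);g=np.diff(yy);i=g.argmax();print("slot gap y",yy[i].round(4),yy[i+1].round(4),"yrange",q[:,1].min().round(4),q[:,1].max().round(4),"x",q[:,0].min().round(4),q[:,0].max().round(4), "closed end",q[(abs(q[:,1]-.05)<.003),0].min().round(4) if (abs(q[:,1]-.05)<.003).any() else None)
E
```

```text
bore [0.4811 0.2678]
tip [0.4932 0.317 ]
slot gap y 0.0462 0.0577 yrange 0.0077 0.0777 x -0.0239 0.0265 closed end 0.0093
slot gap y 0.0035 0.0249 yrange 0.0035 0.0797 x -0.026 0.0312 closed end -0.0148
slot gap y 0.0481 0.0571 yrange 0.0245 0.0793 x -0.0254 0.0311 closed end -0.0148
```

{"op": "carry_out", "data": {
  "commands": [
    [0,0,0.03,0,0,0],
    [0,0,0.03,0,0,0],
    [0,0,0.03,0,0,0],
    [0,0,0.03,0,0,0],
    [0,0,0.03,0,0,0],
    [0,0,0.03,0,0,0],
    [0,0,0.03,0,0,0],
    [0,0,0.02,0,0,0],
    [0,0,0.015,0,0,0],
    [0,0,0,0,0,0]
  ]
}}

```text
time_s: 8.4
ee_pos: [0.4946, 0.3163, 0.0753]
ee_rot: [-0.0, 0.799, 0.601, -0.0]
contact_force: [0.4, 0.0, -0.5]
gripper_width: 0.165
finger_force: 25.0
```

{"op": "carry_out", "data": {
  "commands": [
    [0,0,0.004,0,0,0],
    [0,0,0,0,0,0],
    [0,0,0,0,0,0]
  ]
}}

```text
time_s: 8.7
ee_pos: [0.4947, 0.3164, 0.0749]
ee_rot: [-0.0, 0.799, 0.601, 0.0]
contact_force: [-0.2, 0.2, 0.7]
gripper_width: 0.165
finger_force: 25.0
```

{"op": "carry_out", "data": {
  "commands": [
    [0,0,0,0,0,0],
    [0,0,0,0,0,0],
    [0,0,0,0,0,0],
    [0,0,0,0,0,0]
  ],
  "grip": 0.5
}}

```text
time_s: 9.1
ee_pos: [0.4947, 0.3163, 0.0748]
ee_rot: [-0.0, 0.799, 0.601, 0.0]
contact_force: [-0.4, -0.6, -0.3]
gripper_width: 0.47
finger_force: 0.0
```

{"op": "carry_out", "data": {
  "commands": [
    [0,0,-0.1,0,0,0],
    [0,0,-0.15,0,0,0],
    [0,0,-0.15,0,0,0],
    [0,0,-0.15,0,0,0],
    [0,0,-0.1,0,0,0],
    [0,0,0,0,0,0]
  ]
}}

```text
time_s: 9.7
ee_pos: [0.4957, 0.3171, 0.2076]
ee_rot: [0.0, 0.799, 0.601, 0.002]
contact_force: [0.2, -0.1, -0.9]
gripper_width: 0.5
finger_force: 0.0
```

```bash
python3 - <<'E'
from h import *
print(state()["joint_positions"]);a=cam("scene")
save(a,"p3.png",(410,180,530,280),5)
go(.6485,.051,.2,90.0)
E
```

```text
[-0.17311874  0.36173203 -0.63046986  1.79251721  0.24269318  1.06091657
 -1.17191552]
pos [0.4952 0.3166 0.2058] phi 73.93 total units [-1.0637  1.1043  0.029 ] per10 [-0.1064  0.1104  0.0029] turn units -0.1786
```

View pics/p3.png

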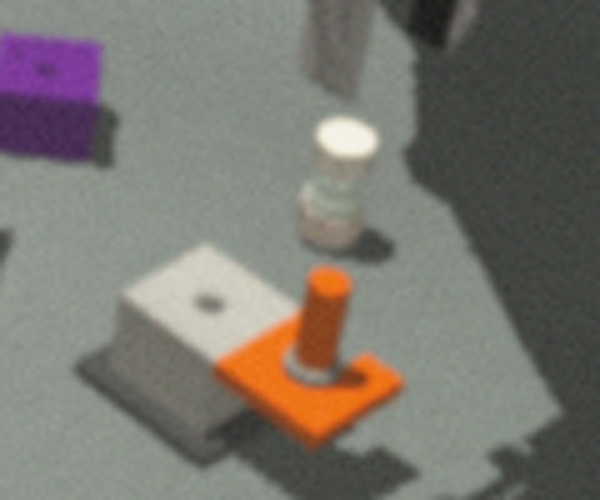

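The pin is parked upright: its collar sits on the bracket at (315,365) and the bore is empty. Next, the yellow probe.

{"op": "carry_out", "data": {
  "commands": [
    [-0.106,0.1115,0,0,0,0],
    [-0.106,0.1115,0,0,0,0],
    [-0.106,0.1115,0,0,0,0],
    [-0.106,0.1115,0,0,0,0],
    [-0.106,0.1115,0,0,0,0],
    [-0.106,0.1115,0,0,0,0],
    [-0.106,0.1115,0,0,0,0],
    [-0.106,0.1115,0,0,0,0],
    [-0.106,0.1115,0,0,0,0],
    [-0.106,0.1115,0,0,0,0]
  ]
}}

```text
time_s: 10.75
ee_pos: [0.6503, 0.0496, 0.2032]
ee_rot: [-0.0, 0.799, 0.601, -0.001]
contact_force: [-0.6, -0.4, 0.1]
gripper_width: 0.497
finger_force: 0.0
```

{"op": "carry_out", "data": {
  "commands": [
    [0,0,0.05,0,0,-0.056],
    [0,0,0.1,0,0,-0.056],
    [0,0,0.1,0,0,-0.056],
    [0,0,0.06,0,0,0],
    [0,0,0.02,0,0,0],
    [0,0,0,0,0,0],
    [0,0,0,0,0,0]
  ]
}}

```text
time_s: 11.45
ee_pos: [0.6507, 0.0511, 0.1394]
ee_rot: [0.0, 0.713, 0.701, 0.0]
contact_force: [-0.2, -0.1, -0.5]
gripper_width: 0.498
finger_force: 0.0
```

```bash
python3 - <<'E'
from h import *
go(.65,.052,.072,89)
E
```

```text
pos [0.6507 0.0511 0.1394] phi 89.0 total units [ 0.0045 -0.0034  0.3368] per10 [ 0.0005 -0.0003  0.0337] turn units -0.0
```

{"op": "carry_out", "data": {
  "commands": [
    [0.0045,-0.0034,0.06,0,0,0],
    [0,0,0.08,0,0,0],
    [0,0,0.08,0,0,0],
    [0,0,0.06,0,0,0],
    [0,0,0.05,0,0,0],
    [0,0,0.007,0,0,0],
    [0,0,0,0,0,0],
    [0,0,0,0,0,0]
  ]
}}

```text
time_s: 12.25
ee_pos: [0.65, 0.0519, 0.0718]
ee_rot: [0.0, 0.713, 0.701, 0.0]
contact_force: [0.7, -0.1, -0.0]
gripper_width: 0.499
finger_force: 0.0
```

{"op": "carry_out", "data": {
  "commands": [
    [0,0,0,0,0,0],
    [0,0,0,0,0,0],
    [0,0,0,0,0,0],
    [0,0,0,0,0,0],
    [0,0,0,0,0,0]
  ],
  "grip": 1,
  "force": 25
}}

```text
time_s: 12.75
ee_pos: [0.6497, 0.0518, 0.0714]
ee_rot: [0.0, 0.713, 0.701, 0.0]
contact_force: [-0.1, -0.3, 1.1]
gripper_width: 0.145
finger_force: 25.0
```

{"op": "carry_out", "data": {
  "commands": [
    [0,0,-0.05,0,0,0],
    [0,0,-0.1,0,0,0],
    [0,0,-0.1,0,0,0],
    [0,0,-0.1,0,0,0],
    [0,0,-0.1,0,0,0],
    [0,0,0,0,0,0],
    [0,0,0,0,0,0]
  ]
}}

```text
time_s: 13.45
ee_pos: [0.6497, 0.0517, 0.1618]
ee_rot: [0.0, 0.713, 0.701, 0.0]
contact_force: [0.0, -0.3, -0.2]
gripper_width: 0.147
finger_force: 25.0
```

```bash
python3 - <<'E'
from h import *
s=state();print(s["gripper_width"]*94,s["ee_pos"],s["finger_force"])
D={n:cam(n) for n in("scene","top")}
block(D,'yellow',(.480,.052))
save(D["scene"],"p4.png",(230,140,420,290),4)
go(.481,.052,.17,89)
E
```

```text
13.792455366797158 [0.64967323 0.05170609 0.16182436] 24.999907314777374
yellow tri [0.4811 0.0523 0.035 ] err 0.0002 topray [0.4811 0.0525] sceneray [0.48   0.0514] ring [0.4802 0.053 ] yaw 21.599999999999994
pos [0.6492 0.0516 0.1607] phi 89.06 total units [-0.0119 -0.8407 -0.0466] per10 [-0.0012 -0.0841 -0.0047] turn units 0.0007
```

View pics/p4.png

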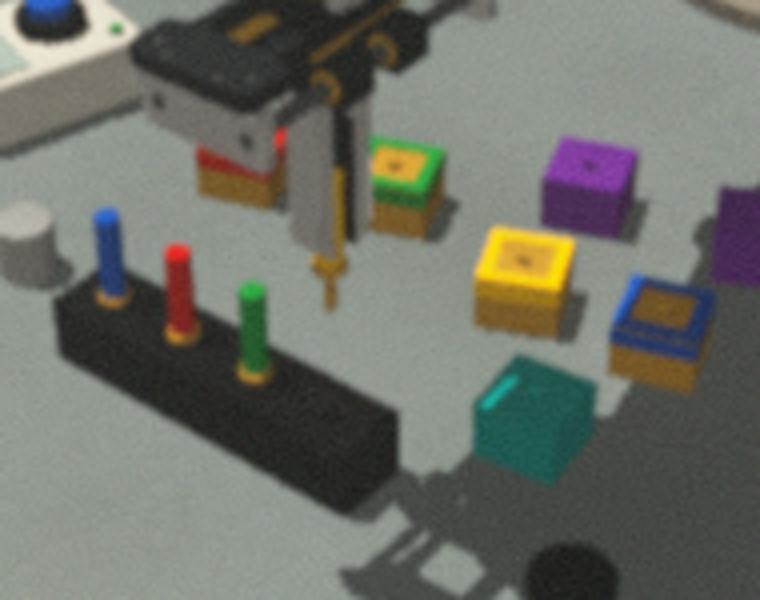

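The yellow probe is held upright with its tip at (330,305) in the crop, and the other three probes are still in the rack. I'll carry it over the yellow block.

{"op": "carry_out", "data": {
  "commands": [
    [0,-0.08,0,0,0,0],
    [0,-0.095,0,0,0,0],
    [0,-0.095,0,0,0,0],
    [0,-0.095,0,0,0,0],
    [0,-0.095,0,0,0,0],
    [0,-0.095,0,0,0,0],
    [0,-0.095,0,0,0,0],
    [0,-0.095,0,0,0,0],
    [0,-0.095,0,0,0,0],
    [0,0,0,0,0,0]
  ]
}}

```text
time_s: 14.55
ee_pos: [0.4794, 0.0543, 0.1607]
ee_rot: [-0.0, 0.713, 0.701, -0.001]
contact_force: [0.3, -1.0, -0.1]
gripper_width: 0.144
finger_force: 25.0
```

{"op": "carry_out", "data": {
  "commands": [
    [0,0,0.1,0,0,0],
    [0,0,0.1,0,0,0],
    [0,0,0.05,0,0,0],
    [0,0,0,0,0,0],
    [0,0,0,0,0,0]
  ]
}}

```text
time_s: 15.05
ee_pos: [0.482, 0.0547, 0.1115]
ee_rot: [-0.0, 0.713, 0.701, 0.0]
contact_force: [0.1, -0.0, -0.1]
gripper_width: 0.143
finger_force: 25.0
```

```bash
python3 - <<'E'
from h import *
s=state();print(s["gripper_width"]*94,s["ee_pos"],s["finger_force"])
a=cam("scene")
save(a,"p5.png",(310,140,410,240),6)
go(.481,.052,.066,89)
X=np.array(s["ee_pos"])-[0,0,.057];print("tip expected px",proj(a,X),"mouth px",proj(a,[.4811,.0523,.034]), "hole dark", dark(a,proj(a,[.4811,.0523,.034])))
E
```

```text
13.466539618972364 [0.48197662 0.05473562 0.11151913] 24.999996721744537
pos [0.4822 0.0547 0.1118] phi 89.06 total units [-0.0136 -0.0056  0.2291] per10 [-0.0014 -0.0006  0.0229] turn units 0.0007
tip expected px [361.73578812 198.06920276] mouth px [360.68585215 204.98719901] hole dark [362.93427339 205.64030986]
```

View pics/p5.png

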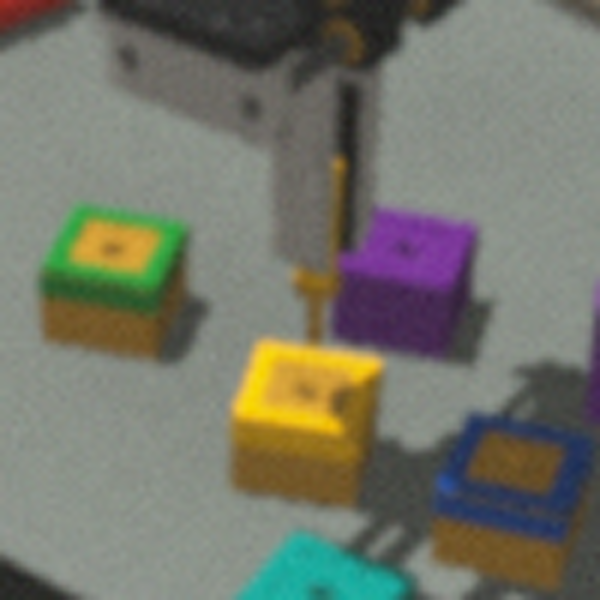

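The probe tip (315,338) is just right of and above the hole (305,390), as the 2 mm offset in the pose says it should be. I'll correct and go down.

{"op": "carry_out", "data": {
  "commands": [
    [-0.014,-0.004,0,0,0,0],
    [0,0,0.03,0,0,0],
    [0,0,0.03,0,0,0],
    [0,0,0.03,0,0,0],
    [0,0,0.03,0,0,0],
    [0,0,0,0,0,0],
    [0,0,0,0,0,0]
  ]
}}

```text
time_s: 15.8
ee_pos: [0.4807, 0.0519, 0.0871]
ee_rot: [-0.0, 0.713, 0.701, -0.0]
contact_force: [0.4, 0.5, -1.1]
gripper_width: 0.14
finger_force: 25.0
```

{"op": "carry_out", "data": {
  "commands": [
    [0,0,0.02,0,0,0],
    [0,0,0.02,0,0,0],
    [0,0,0.02,0,0,0],
    [0,0,0.02,0,0,0],
    [0,0,0.02,0,0,0],
    [0,0,0.008,0,0,0],
    [0,0,0.004,0,0,0],
    [0,0,0,0,0,0],
    [0,0,0,0,0,0]
  ]
}}

```text
time_s: 16.7
ee_pos: [0.481, 0.0519, 0.0653]
ee_rot: [0.0, 0.713, 0.701, 0.0]
contact_force: [-2.3, 0.7, 10.5]
gripper_width: 0.143
finger_force: 25.0
```

{"op": "carry_out", "data": {
  "commands": [
    [0,0,0,0,0,0],
    [0,0,0,0,0,0],
    [0,0,0,0,0,0],
    [0,0,0,0,0,0]
  ],
  "grip": 0.5
}}

```text
time_s: 17.1
ee_pos: [0.4807, 0.0516, 0.0648]
ee_rot: [-0.0, 0.713, 0.701, -0.0]
contact_force: [0.7, 0.2, 0.6]
gripper_width: 0.448
finger_force: 0.0
```

{"op": "carry_out", "data": {
  "commands": [
    [0,0,-0.1,0,0,0],
    [0,0,-0.15,0,0,0],
    [0,0,-0.15,0,0,0],
    [0,0,-0.1,0,0,0],
    [0,0,0,0,0,0]
  ]
}}

```text
time_s: 17.6
ee_pos: [0.4822, 0.0519, 0.1673]
ee_rot: [0.001, 0.713, 0.701, 0.001]
contact_force: [-1.1, -0.7, -0.2]
gripper_width: 0.504
finger_force: 0.0
```

```bash
python3 - <<'E'
from h import *
go(.649,.002,.165,89)
E
```

```text
pos [0.4822 0.0519 0.1673] phi 89.04 total units [-0.2354  0.8383  0.0115] per10 [-0.0235  0.0838  0.0011] turn units 0.0005
```

{"op": "carry_out", "data": {
  "commands": [
    [-0.026,0.093,0,0,0,0],
    [-0.026,0.093,0,0,0,0],
    [-0.026,0.093,0,0,0,0],
    [-0.026,0.093,0,0,0,0],
    [-0.026,0.093,0,0,0,0],
    [-0.026,0.093,0,0,0,0],
    [-0.026,0.093,0,0,0,0],
    [-0.026,0.093,0,0,0,0],
    [-0.026,0.093,0,0,0,0],
    [0,0,0,0,0,0]
  ]
}}

```text
time_s: 18.6
ee_pos: [0.6486, 0.0013, 0.1633]
ee_rot: [-0.0, 0.713, 0.701, -0.0]
contact_force: [0.1, -0.0, -0.5]
gripper_width: 0.498
finger_force: 0.0
```

```bash
python3 - <<'E'
from h import *
go(.649,.002,.072,89)
E
```

```text
pos [0.6486 0.0013 0.1633] phi 88.98 total units [0.0037 0.002  0.4563] per10 [0.0004 0.0002 0.0456] turn units -0.0002
```

{"op": "carry_out", "data": {
  "commands": [
    [0.003,0.002,0.06,0,0,0],
    [0,0,0.09,0,0,0],
    [0,0,0.09,0,0,0],
    [0,0,0.09,0,0,0],
    [0,0,0.07,0,0,0],
    [0,0,0.04,0,0,0],
    [0,0,0.016,0,0,0],
    [0,0,0,0,0,0],
    [0,0,0,0,0,0]
  ]
}}

```text
time_s: 19.5
ee_pos: [0.6482, 0.0029, 0.0743]
ee_rot: [0.0, 0.713, 0.701, 0.0]
contact_force: [0.5, 0.3, 0.4]
gripper_width: 0.495
finger_force: 0.0
```

{"op": "carry_out", "data": {
  "commands": [
    [0,0,0,0,0,0],
    [0,0,0,0,0,0],
    [0,0,0,0,0,0],
    [0,0,0,0,0,0],
    [0,0,0,0,0,0]
  ],
  "grip": 1
}}

```text
time_s: 20.0
ee_pos: [0.6484, 0.0028, 0.0739]
ee_rot: [0.0, 0.713, 0.701, 0.0]
contact_force: [2.9, -0.6, -1.8]
gripper_width: 0.145
finger_force: 25.0
```

{"op": "carry_out", "data": {
  "commands": [
    [0,0,-0.05,0,0,0],
    [0,0,-0.1,0,0,0],
    [0,0,-0.1,0,0,0],
    [0,0,-0.1,0,0,0],
    [0,0,-0.1,0,0,0],
    [0,0,0,0,0,0],
    [0,0,0,0,0,0]
  ]
}}

```text
time_s: 20.7
ee_pos: [0.6478, 0.0027, 0.1637]
ee_rot: [0.0, 0.713, 0.701, 0.0]
contact_force: [0.2, -0.0, -0.3]
gripper_width: 0.142
finger_force: 25.0
```

```bash
python3 - <<'E'
from h import *
s=state();print(s["gripper_width"]*94,s["ee_pos"],s["finger_force"])
D={n:cam(n) for n in("scene","top")}
x=block(D,'green',(.450,-.0575))
go(.4505,-.0575,.165,89)
save(D["scene"],"p6.png",(190,110,510,310),2.5)
E
```

```text
13.389699362806155 [0.64778668 0.0027041  0.16374493] 24.97411161661148
green tri [ 0.4511 -0.0547  0.0315] err 0.0028 topray [ 0.4492 -0.0523] sceneray [ 0.4552 -0.055 ] ring [ 0.4413 -0.0387] yaw 34.5
pos [0.6473 0.0027 0.1628] phi 89.06 total units [-0.3169 -0.9791 -0.0111] per10 [-0.0317 -0.0979 -0.0011] turn units 0.0007
```

View pics/p6.png

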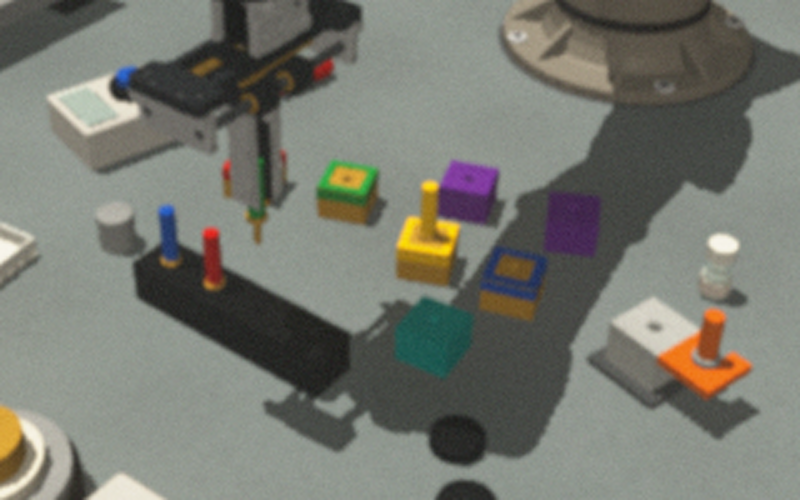

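The yellow probe is plugged (429,225), green is in hand with its tip at (258,238), the green block is at (348,190), and the pin is still parked at (710,345). On to the green block.

{"op": "carry_out", "data": {
  "commands": [
    [-0.035,-0.108,0,0,0,0],
    [-0.035,-0.108,0,0,0,0],
    [-0.035,-0.108,0,0,0,0],
    [-0.035,-0.108,0,0,0,0],
    [-0.035,-0.108,0,0,0,0],
    [-0.035,-0.108,0,0,0,0],
    [-0.035,-0.108,0,0,0,0],
    [-0.035,-0.108,0,0,0,0],
    [-0.035,-0.108,0,0,0,0],
    [0,0,0,0,0,0]
  ]
}}

```text
time_s: 21.8
ee_pos: [0.4497, -0.0581, 0.1629]
ee_rot: [-0.001, 0.713, 0.701, -0.001]
contact_force: [-0.2, 0.2, -1.1]
gripper_width: 0.143
finger_force: 25.0
```

{"op": "carry_out", "data": {
  "commands": [
    [0,0,0.1,0,0,0],
    [0,0,0.1,0,0,0],
    [0,0,0.05,0,0,0],
    [0,0,0,0,0,0],
    [0,0,0,0,0,0]
  ]
}}

```text
time_s: 22.3
ee_pos: [0.4527, -0.0567, 0.1139]
ee_rot: [-0.0, 0.713, 0.701, 0.0]
contact_force: [-0.0, -1.1, -0.4]
gripper_width: 0.14
finger_force: 25.0
```

```bash
cat >> h.py <<'E'
def hover(c,g,tcp_tip,name=None):
    """probe tip column and block's top face in the scene view"""
    s=state();a=cam("scene");X=np.array(s["ee_pos"])-[0,0,tcp_tip]
    P=cloud(a);m=mask(a,c,90)&(np.hypot(P[...,0]-g[0],P[...,1]-g[1])<.045)&(abs(P[...,2]-.034)<.004)
    m=max(comps(m),key=lambda q:q[1][4])[0]
    q=cv2.convexHull(np.argwhere(m)[:,::-1].astype(np.float32));M=cv2.moments(q);ce=np.array([M['m10'],M['m01']])/M['m00']
    e=proj(a,X);h=dark(a,ce)
    print("tip px exp",e.round(1),"face centre",ce.round(1),ray(a,*ce,.034)[:2].round(4),"hole",h.round(1),ray(a,*h,.034)[:2].round(4))
    if name:
        u,v=np.round(e).astype(int);save(a,name,(u-50,v-45,u+50,v+45),6)
E
python3 - <<'E'
from h import *
hover('green',(.45,-.057),.059,"p7.png")
go(.4505,-.0575,.068,89)
E
```

```text
tip px exp [328.7 174.6] face centre [328.6 181.6] [ 0.4515 -0.0577] hole [330.8 184.7] [ 0.4584 -0.0462]
pos [ 0.4529 -0.0568  0.1142] phi 89.08 total units [-0.0036 -0.0121  0.2309] per10 [-0.0004 -0.0012  0.0231] turn units 0.0009
```

View pics/p7.png

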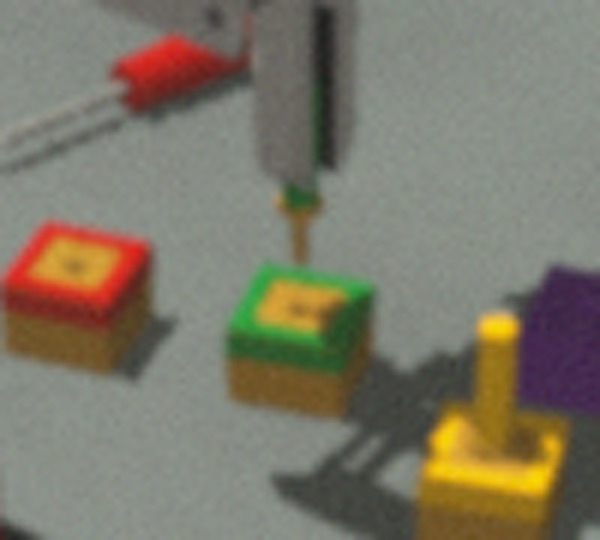

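The tip (300,262) lies straight above the green hole (302,308) in the view. I'll shift 2 mm and go down.

{"op": "carry_out", "data": {
  "commands": [
    [-0.003,-0.0095,0,0,0,0],
    [0,0,0.03,0,0,0],
    [0,0,0.03,0,0,0],
    [0,0,0.03,0,0,0],
    [0,0,0.03,0,0,0],
    [0,0,0,0,0,0],
    [0,0,0,0,0,0]
  ]
}}

```text
time_s: 23.05
ee_pos: [0.4504, -0.0575, 0.0895]
ee_rot: [-0.0, 0.713, 0.701, -0.0]
contact_force: [0.4, 0.4, -0.4]
gripper_width: 0.141
finger_force: 25.0
```

{"op": "carry_out", "data": {
  "commands": [
    [0,0,0.02,0,0,0],
    [0,0,0.02,0,0,0],
    [0,0,0.02,0,0,0],
    [0,0,0.02,0,0,0],
    [0,0,0.02,0,0,0],
    [0,0,0.008,0,0,0],
    [0,0,0.004,0,0,0],
    [0,0,0,0,0,0],
    [0,0,0,0,0,0]
  ]
}}

```text
time_s: 23.95
ee_pos: [0.4507, -0.0575, 0.0675]
ee_rot: [0.0, 0.713, 0.701, 0.0]
contact_force: [-1.8, 1.0, 6.1]
gripper_width: 0.142
finger_force: 25.0
```

{"op": "carry_out", "data": {
  "commands": [
    [0,0,0.003,0,0,0],
    [0,0,0,0,0,0]
  ]
}}

```text
time_s: 24.15
ee_pos: [0.4509, -0.0575, 0.0674]
ee_rot: [0.0, 0.713, 0.701, 0.0]
contact_force: [-4.6, 1.1, 18.9]
gripper_width: 0.145
finger_force: 25.0
```

{"op": "carry_out", "data": {
  "commands": [
    [0,0,0,0,0,0],
    [0,0,0,0,0,0],
    [0,0,0,0,0,0],
    [0,0,0,0,0,0]
  ],
  "grip": 0.5
}}

```text
time_s: 24.55
ee_pos: [0.4504, -0.0576, 0.0666]
ee_rot: [-0.0, 0.713, 0.701, -0.0]
contact_force: [-0.7, -0.8, 0.1]
gripper_width: 0.453
finger_force: 0.0
```

{"op": "carry_out", "data": {
  "commands": [
    [0,0,-0.1,0,0,0],
    [0,0,-0.15,0,0,0],
    [0,0,-0.15,0,0,0],
    [0,0,-0.1,0,0,0],
    [0,0,0,0,0,0]
  ]
}}

```text
time_s: 25.05
ee_pos: [0.4519, -0.0578, 0.169]
ee_rot: [0.002, 0.713, 0.701, 0.001]
contact_force: [-0.6, -0.9, 0.2]
gripper_width: 0.504
finger_force: 0.0
```

```bash
python3 - <<'E'
from h import *
go(.648,-.048,.165,89)
E
```

```text
pos [ 0.4519 -0.0578  0.169 ] phi 89.04 total units [0.0651 0.9798 0.02  ] per10 [0.0065 0.098  0.002 ] turn units 0.0005
```

{"op": "carry_out", "data": {
  "commands": [
    [0.007,0.109,0,0,0,0],
    [0.007,0.109,0,0,0,0],
    [0.007,0.109,0,0,0,0],
    [0.007,0.109,0,0,0,0],
    [0.007,0.109,0,0,0,0],
    [0.007,0.109,0,0,0,0],
    [0.007,0.109,0,0,0,0],
    [0.007,0.109,0,0,0,0],
    [0.007,0.109,0,0,0,0],
    [0,0,0,0,0,0]
  ]
}}

```text
time_s: 26.05
ee_pos: [0.6484, -0.0477, 0.165]
ee_rot: [-0.001, 0.713, 0.701, 0.0]
contact_force: [-0.1, 0.7, -0.8]
gripper_width: 0.502
finger_force: 0.0
```

```bash
python3 - <<'E'
from h import *
go(.648,-.048,.073,89)
E
```

```text
pos [ 0.6484 -0.0477  0.165 ] phi 89.07 total units [-0.0013 -0.0019  0.4599] per10 [-0.0001 -0.0002  0.046 ] turn units 0.0008
```

{"op": "carry_out", "data": {
  "commands": [
    [0,0,0.06,0,0,0],
    [0,0,0.09,0,0,0],
    [0,0,0.09,0,0,0],
    [0,0,0.09,0,0,0],
    [0,0,0.07,0,0,0],
    [0,0,0.04,0,0,0],
    [0,0,0.02,0,0,0],
    [0,0,0,0,0,0],
    [0,0,0,0,0,0]
  ]
}}

```text
time_s: 26.95
ee_pos: [0.6473, -0.0481, 0.0753]
ee_rot: [0.0, 0.713, 0.701, 0.0]
contact_force: [-0.1, 0.1, 0.8]
gripper_width: 0.498
finger_force: 0.0
```

{"op": "carry_out", "data": {
  "commands": [
    [0,0,0,0,0,0],
    [0,0,0,0,0,0],
    [0,0,0,0,0,0],
    [0,0,0,0,0,0],
    [0,0,0,0,0,0]
  ],
  "grip": 1
}}

```text
time_s: 27.45
ee_pos: [0.6474, -0.0482, 0.0749]
ee_rot: [0.0, 0.713, 0.701, 0.0]
contact_force: [3.2, 0.3, -0.8]
gripper_width: 0.143
finger_force: 25.0
```

{"op": "carry_out", "data": {
  "commands": [
    [0,0,-0.05,0,0,0],
    [0,0,-0.1,0,0,0],
    [0,0,-0.1,0,0,0],
    [0,0,-0.1,0,0,0],
    [0,0,-0.1,0,0,0],
    [0,0,0,0,0,0],
    [0,0,0,0,0,0]
  ]
}}

```text
time_s: 28.15
ee_pos: [0.6469, -0.0483, 0.1647]
ee_rot: [0.0, 0.713, 0.701, 0.0]
contact_force: [0.3, 0.0, -0.9]
gripper_width: 0.142
finger_force: 25.0
```

```bash
python3 - <<'E'
from h import *
s=state();print(s["gripper_width"]*94,s["ee_pos"],s["finger_force"])
hover('red',(.475,-.147),.058)
t=cam("top");P=cloud(t);m=mask(t,'red',110)&(np.hypot(P[...,0]-.475,P[...,1]+.147)<.06);print([(q[1].tolist(),ray(t,*q[2],.034).round(3)) for q in comps(m)])
go(.4745,-.147,.165,89)
E
```

```text
13.364700516974667 [ 0.64686259 -0.04830956  0.16474529] 24.981108605861664
tip px exp [273.8 198. ] face centre [291.8 174.5] [ 0.4805 -0.1456] hole [291.7 178.5] [ 0.4933 -0.135 ]
[]
pos [ 0.6464 -0.0483  0.1638] phi 89.06 total units [-0.5076 -0.8512 -0.006 ] per10 [-0.0508 -0.0851 -0.0006] turn units 0.0007
```

{"op": "carry_out", "data": {
  "commands": [
    [-0.056,-0.094,0,0,0,0],
    [-0.056,-0.094,0,0,0,0],
    [-0.056,-0.094,0,0,0,0],
    [-0.056,-0.094,0,0,0,0],
    [-0.056,-0.094,0,0,0,0],
    [-0.056,-0.094,0,0,0,0],
    [-0.056,-0.094,0,0,0,0],
    [-0.056,-0.094,0,0,0,0],
    [-0.056,-0.094,0,0,0,0],
    [0,0,0,0,0,0]
  ]
}}

```text
time_s: 29.25
ee_pos: [0.4735, -0.1478, 0.1639]
ee_rot: [-0.001, 0.714, 0.7, -0.001]
contact_force: [0.2, 0.3, -0.3]
gripper_width: 0.145
finger_force: 25.0
```

{"op": "carry_out", "data": {
  "commands": [
    [0,0,0.1,0,0,0],
    [0,0,0.1,0,0,0],
    [0,0,0.05,0,0,0],
    [0,0,0,0,0,0],
    [0,0,0,0,0,0]
  ]
}}

```text
time_s: 29.75
ee_pos: [0.4764, -0.1459, 0.1149]
ee_rot: [-0.0, 0.713, 0.701, 0.0]
contact_force: [0.6, 1.3, -0.1]
gripper_width: 0.142
finger_force: 25.0
```

```bash
python3 - <<'E'
from h import *
hover('red',(.475,-.147),.060,"p8.png")
go(.476,-.147,.069,89)
for n in("scene0","top0"):
    a=dict(np.load(n+".npz"));P=cloud(a);m=mask(a,'red',90)&(np.hypot(P[...,0]-.475,P[...,1]+.147)<.045)&(abs(P[...,2]-.034)<.006)
    m=max(comps(m),key=lambda q:q[1][4])[0];q=cv2.convexHull(np.argwhere(m)[:,::-1].astype(np.float32));M=cv2.moments(q);print(n,ray(a,M['m10']/M['m00'],M['m01']/M['m00'],.034)[:2].round(4))
E
```

```text
tip px exp [292.5 166.4] face centre [291.1 174.6] [ 0.4817 -0.1467] hole [290.7 178.4] [ 0.4948 -0.137 ]
pos [ 0.4766 -0.146   0.1152] phi 89.08 total units [-0.0049 -0.003   0.2311] per10 [-0.0005 -0.0003  0.0231] turn units 0.0009
scene0 [ 0.4827 -0.146 ]
top0 [ 0.4811 -0.1471]
```

View pics/p8.png

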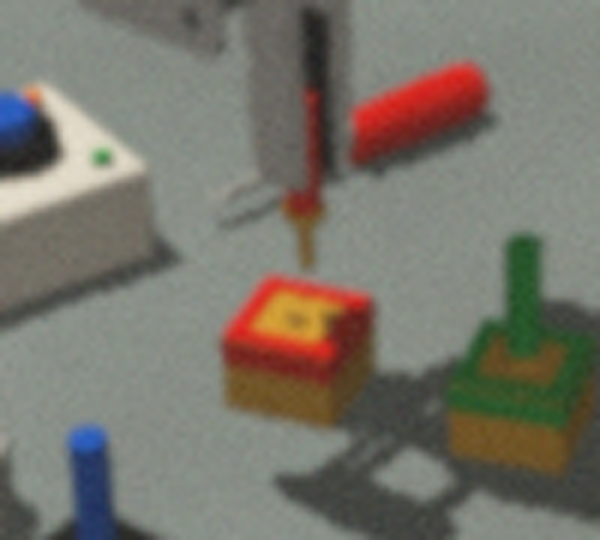

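The hole (298,320) is nearer the camera than the tip (306,265) implies. The face centre and the ring both give about (0.480, -0.147), so the first hole reading (0.4735, -0.1457) was off. I'll shift 3 mm in +x and lower gently.

{"op": "carry_out", "data": {
  "commands": [
    [-0.004,0.0155,0,0,0,0],
    [0,0,0.03,0,0,0],
    [0,0,0.03,0,0,0],
    [0,0,0.03,0,0,0],
    [0,0,0,0,0,0],
    [0,0,0,0,0,0]
  ]
}}

```text
time_s: 30.4
ee_pos: [0.479, -0.1469, 0.0965]
ee_rot: [-0.0, 0.713, 0.701, -0.0]
contact_force: [0.1, 0.2, 0.3]
gripper_width: 0.142
finger_force: 25.0
```

{"op": "carry_out", "data": {
  "commands": [
    [0,0,0.015,0,0,0],
    [0,0,0.015,0,0,0],
    [0,0,0,0,0,0],
    [0,0,0,0,0,0]
  ]
}}

```text
time_s: 30.8
ee_pos: [0.4794, -0.1471, 0.0907]
ee_rot: [0.0, 0.713, 0.701, 0.0]
contact_force: [1.8, 0.5, -2.4]
gripper_width: 0.142
finger_force: 25.0
```

{"op": "carry_out", "data": {
  "commands": [
    [0,0,0.015,0,0,0],
    [0,0,0.015,0,0,0],
    [0,0,0.015,0,0,0],
    [0,0,0,0,0,0]
  ]
}}

```text
time_s: 31.2
ee_pos: [0.4791, -0.147, 0.0813]
ee_rot: [-0.0, 0.713, 0.701, -0.0]
contact_force: [2.6, 0.2, -2.1]
gripper_width: 0.145
finger_force: 25.0
```

{"op": "carry_out", "data": {
  "commands": [
    [0,0,0.02,0,0,0],
    [0,0,0.02,0,0,0],
    [0,0,0.014,0,0,0],
    [0,0,0.006,0,0,0],
    [0,0,0.003,0,0,0],
    [0,0,0,0,0,0],
    [0,0,0,0,0,0]
  ]
}}

```text
time_s: 31.9
ee_pos: [0.479, -0.147, 0.069]
ee_rot: [-0.0, 0.713, 0.701, -0.0]
contact_force: [2.4, -0.4, -0.8]
gripper_width: 0.146
finger_force: 25.0
```

{"op": "carry_out", "data": {
  "commands": [
    [0,0,0.005,0,0,0],
    [0,0,0.003,0,0,0],
    [0,0,0,0,0,0],
    [0,0,0,0,0,0]
  ]
}}

```text
time_s: 32.3
ee_pos: [0.4794, -0.1471, 0.0684]
ee_rot: [0.0, 0.713, 0.701, -0.0]
contact_force: [-4.3, 1.4, 20.3]
gripper_width: 0.139
finger_force: 25.0
```

Home with 20 N. Release, then on to the blue probe.

{"op": "carry_out", "data": {
  "commands": [
    [0,0,0,0,0,0],
    [0,0,0,0,0,0],
    [0,0,0,0,0,0],
    [0,0,0,0,0,0]
  ],
  "grip": 0.5
}}

```text
time_s: 32.7
ee_pos: [0.4789, -0.147, 0.0673]
ee_rot: [-0.0, 0.713, 0.701, -0.0]
contact_force: [-0.4, 0.4, -0.1]
gripper_width: 0.446
finger_force: 0.0
```

{"op": "carry_out", "data": {
  "commands": [
    [0,0,-0.1,0,0,0],
    [0,0,-0.15,0,0,0],
    [0,0,-0.15,0,0,0],
    [0,0,-0.1,0,0,0],
    [0,0,0,0,0,0]
  ]
}}

```text
time_s: 33.2
ee_pos: [0.4804, -0.1474, 0.1699]
ee_rot: [0.002, 0.713, 0.701, 0.001]
contact_force: [-0.0, -0.2, -0.1]
gripper_width: 0.5
finger_force: 0.0
```

```bash
python3 - <<'E'
from h import *
go(.6465,-.098,.165,89)
E
```

```text
pos [ 0.4804 -0.1474  0.1699] phi 89.04 total units [0.2609 0.8262 0.0245] per10 [0.0261 0.0826 0.0025] turn units 0.0005
```

{"op": "carry_out", "data": {
  "commands": [
    [0.029,0.092,0,0,0,0],
    [0.029,0.092,0,0,0,0],
    [0.029,0.092,0,0,0,0],
    [0.029,0.092,0,0,0,0],
    [0.029,0.092,0,0,0,0],
    [0.029,0.092,0,0,0,0],
    [0.029,0.092,0,0,0,0],
    [0.029,0.092,0,0,0,0],
    [0.029,0.092,0,0,0,0],
    [0,0,0,0,0,0]
  ]
}}

```text
time_s: 34.2
ee_pos: [0.6468, -0.0962, 0.1659]
ee_rot: [-0.001, 0.712, 0.702, 0.0]
contact_force: [-1.2, -0.3, 0.9]
gripper_width: 0.497
finger_force: 0.0
```

```bash
python3 - <<'E'
from h import *
go(.6465,-.098,.073,89)
E
```

```text
pos [ 0.6468 -0.0962  0.1659] phi 89.14 total units [-0.0089 -0.0012  0.4647] per10 [-0.0009 -0.0001  0.0465] turn units 0.0016
```

{"op": "carry_out", "data": {
  "commands": [
    [-0.006,0,0.06,0,0,0],
    [0,0,0.09,0,0,0],
    [0,0,0.09,0,0,0],
    [0,0,0.09,0,0,0],
    [0,0,0.07,0,0,0],
    [0,0,0.04,0,0,0],
    [0,0,0.025,0,0,0],
    [0,0,0,0,0,0],
    [0,0,0,0,0,0]
  ]
}}

```text
time_s: 35.1
ee_pos: [0.6459, -0.0987, 0.075]
ee_rot: [0.0, 0.713, 0.701, 0.0]
contact_force: [0.1, 0.2, 1.3]
gripper_width: 0.501
finger_force: 0.0
```

{"op": "carry_out", "data": {
  "commands": [
    [0,0,0,0,0,0],
    [0,0,0,0,0,0],
    [0,0,0,0,0,0],
    [0,0,0,0,0,0],
    [0,0,0,0,0,0]
  ],
  "grip": 1
}}

```text
time_s: 35.6
ee_pos: [0.6462, -0.0987, 0.0748]
ee_rot: [0.0, 0.713, 0.701, 0.001]
contact_force: [2.9, -0.5, -0.5]
gripper_width: 0.148
finger_force: 24.9
```

{"op": "carry_out", "data": {
  "commands": [
    [0,0,-0.05,0,0,0],
    [0,0,-0.1,0,0,0],
    [0,0,-0.12,0,0,0],
    [0,0,-0.12,0,0,0],
    [0,0,-0.12,0,0,0],
    [0,0,0,0,0,0],
    [0,0,0,0,0,0]
  ]
}}

```text
time_s: 36.3
ee_pos: [0.6456, -0.0989, 0.1767]
ee_rot: [0.0, 0.713, 0.701, 0.0]
contact_force: [0.7, 0.4, -0.7]
gripper_width: 0.144
finger_force: 25.0
```

```bash
python3 - <<'E'
from h import *
s=state();print(s["gripper_width"]*94,s["ee_pos"],s["finger_force"])
D={n:cam(n) for n in("scene","top")}
block(D,'blue',(.4725,.136));hover('blue',(.4725,.136),.06)
go(.472,.1358,.175,89)
E
```

```text
13.507949866418736 [ 0.64558854 -0.09889431  0.17674966] 24.958495795726776
blue tri [0.4723 0.1353 0.033 ] err 0.0001 topray [0.4722 0.1351] sceneray [0.4733 0.136 ] ring [0.4719 0.1361] yaw 16.099999999999994
tip px exp [255.6 185.2] face centre [395.3 217.8] [0.474  0.1359] hole [394.  221.3] [0.486 0.14 ]
pos [ 0.645  -0.0988  0.1754] phi 89.06 total units [ 1.1587 -0.884   0.0022] per10 [ 0.1159 -0.0884  0.0002] turn units 0.0007
```

{"op": "carry_out", "data": {
  "commands": [
    [0.116,-0.088,0,0,0,0],
    [0.116,-0.088,0,0,0,0],
    [0.116,-0.088,0,0,0,0],
    [0.116,-0.088,0,0,0,0],
    [0.116,-0.088,0,0,0,0],
    [0.116,-0.088,0,0,0,0],
    [0.116,-0.088,0,0,0,0],
    [0.116,-0.088,0,0,0,0],
    [0.116,-0.088,0,0,0,0],
    [0.115,-0.088,0,0,0,0]
  ]
}}

```text
time_s: 37.45
ee_pos: [0.4723, 0.1366, 0.1759]
ee_rot: [-0.0, 0.713, 0.701, -0.0]
contact_force: [0.3, -0.9, -1.1]
gripper_width: 0.141
finger_force: 25.0
```

{"op": "carry_out", "data": {
  "commands": [
    [0,0,0.1,0,0,0],
    [0,0,0.1,0,0,0],
    [0,0,0.1,0,0,0],
    [0,0,0,0,0,0],
    [0,0,0,0,0,0]
  ]
}}

```text
time_s: 37.95
ee_pos: [0.4731, 0.136, 0.1164]
ee_rot: [-0.001, 0.713, 0.701, -0.0]
contact_force: [-0.4, -0.8, 0.1]
gripper_width: 0.146
finger_force: 25.0
```

```bash
python3 - <<'E'
from h import *
hover('blue',(.4725,.136),.060,"p9.png")
go(.4725,.1355,.069,89)
E
```

```text
tip px exp [396.3 209.2] face centre [395.4 217.8] [0.474  0.1362] hole [394.5 221.3] [0.4851 0.1406]
pos [0.4735 0.1361 0.117 ] phi 89.07 total units [-0.003  -0.0051  0.2399] per10 [-0.0003 -0.0005  0.024 ] turn units 0.0008
```

View pics/p9.png

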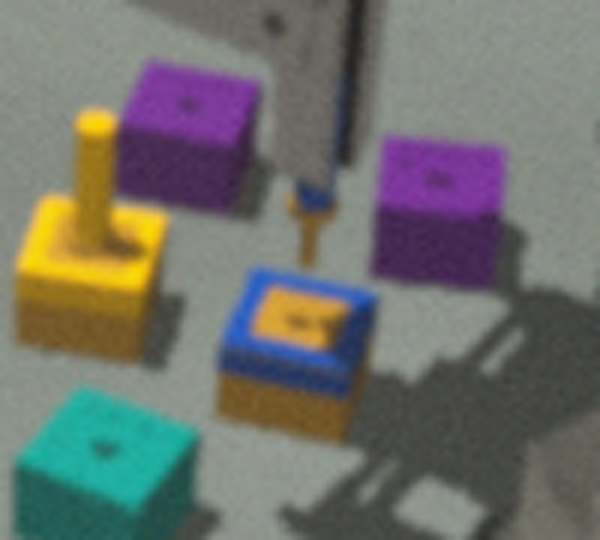

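The blue tip (308,262) sits above the blue hole (298,320) and about 1 mm off. I'll correct and lower.

{"op": "carry_out", "data": {
  "commands": [
    [-0.003,-0.003,0,0,0,0],
    [0,0,0.03,0,0,0],
    [0,0,0.03,0,0,0],
    [0,0,0.03,0,0,0],
    [0,0,0.03,0,0,0],
    [0,0,0,0,0,0],
    [0,0,0,0,0,0]
  ]
}}

```text
time_s: 38.7
ee_pos: [0.4727, 0.1354, 0.0923]
ee_rot: [-0.0, 0.713, 0.701, -0.0]
contact_force: [-0.7, 0.5, -0.4]
gripper_width: 0.146
finger_force: 25.0
```

{"op": "carry_out", "data": {
  "commands": [
    [0,0,0.015,0,0,0],
    [0,0,0.015,0,0,0],
    [0,0,0,0,0,0]
  ]
}}

```text
time_s: 39.0
ee_pos: [0.4726, 0.1352, 0.0862]
ee_rot: [-0.0, 0.713, 0.701, -0.0]
contact_force: [-0.4, 0.1, -0.6]
gripper_width: 0.143
finger_force: 25.0
```

{"op": "carry_out", "data": {
  "commands": [
    [0,0,0.02,0,0,0],
    [0,0,0.02,0,0,0],
    [0,0,0.02,0,0,0],
    [0,0,0.015,0,0,0],
    [0,0,0.01,0,0,0],
    [0,0,0,0,0,0],
    [0,0,0,0,0,0]
  ]
}}

```text
time_s: 39.7
ee_pos: [0.4728, 0.1353, 0.0695]
ee_rot: [-0.0, 0.713, 0.701, -0.0]
contact_force: [0.1, -0.2, 0.4]
gripper_width: 0.144
finger_force: 25.0
```

{"op": "carry_out", "data": {
  "commands": [
    [0,0,0.005,0,0,0],
    [0,0,0.003,0,0,0],
    [0,0,0,0,0,0],
    [0,0,0,0,0,0]
  ]
}}

```text
time_s: 40.1
ee_pos: [0.4731, 0.1353, 0.0683]
ee_rot: [0.0, 0.713, 0.701, 0.0]
contact_force: [-1.7, -1.0, 8.9]
gripper_width: 0.143
finger_force: 25.0
```

{"op": "carry_out", "data": {
  "commands": [
    [0,0,0,0,0,0],
    [0,0,0,0,0,0],
    [0,0,0,0,0,0],
    [0,0,0,0,0,0]
  ],
  "grip": 0.5
}}

```text
time_s: 40.5
ee_pos: [0.4728, 0.1353, 0.0679]
ee_rot: [-0.0, 0.713, 0.701, -0.0]
contact_force: [0.4, -0.3, -0.2]
gripper_width: 0.451
finger_force: 0.0
```

{"op": "carry_out", "data": {
  "commands": [
    [0,0,-0.1,0,0,0],
    [0,0,-0.15,0,0,0],
    [0,0,-0.15,0,0,0],
    [0,0,-0.15,0,0,0],
    [0,0,-0.1,0,0,0],
    [0,0,0,0,0,0]
  ]
}}

```text
time_s: 41.1
ee_pos: [0.4741, 0.1357, 0.2004]
ee_rot: [0.001, 0.713, 0.701, 0.002]
contact_force: [0.2, -0.8, -0.7]
gripper_width: 0.496
finger_force: 0.0
```

```bash
python3 - <<'E'
from h import *
go(.4735,-.315,.15,89)
E
```

```text
pos [0.4741 0.1357 0.2004] phi 89.05 total units [-2.2532  0.0347  0.2519] per10 [-0.2253  0.0035  0.0252] turn units 0.0005
```

{"op": "carry_out", "data": {
  "commands": [
    [-0.14,0.002,0,0,0,0],
    [-0.151,0.002,0,0,0,0],
    [-0.151,0.002,0,0,0,0],
    [-0.151,0.002,0,0,0,0],
    [-0.151,0.002,0,0,0,0],
    [-0.151,0.002,0,0,0,0],
    [-0.151,0.002,0,0,0,0],
    [-0.151,0.002,0,0,0,0],
    [-0.151,0.002,0,0,0,0],
    [-0.151,0.003,0,0,0,0]
  ],
  "grip": 1
}}

```text
time_s: 42.1
ee_pos: [0.4715, -0.1658, 0.197]
ee_rot: [-0.0, 0.713, 0.701, -0.0]
contact_force: [0.3, 0.8, 0.4]
gripper_width: 0.007
finger_force: 0.0
```

{"op": "carry_out", "data": {
  "commands": [
    [-0.151,0.002,0,0,0,0],
    [-0.151,0.002,0,0,0,0],
    [-0.151,0.002,0,0,0,0],
    [-0.151,0.002,0,0,0,0],
    [-0.15,0.002,0.1,0,0,0],
    [0,0,0.15,0,0,0],
    [0,0,0.15,0,0,0],
    [0,0,0,0,0,0],
    [0,0,0,0,0,0]
  ]
}}

```text
time_s: 43.0
ee_pos: [0.4714, -0.3149, 0.1177]
ee_rot: [-0.001, 0.713, 0.701, -0.0]
contact_force: [0.1, -1.2, 1.0]
gripper_width: 0.007
finger_force: 0.0
```

```bash
python3 - <<'E'
from h import *
go(.4735,-.315,.090,89)
D={n:cam(n) for n in("scene","top")}
for n in D:
    d=D[n];P=cloud(d)
    for c in('red','green','yellow','blue','orange'):
        print(n,c,[np.median(P[q[0]],0).round(3).tolist()+[np.percentile(P[q[0]][:,2],92).round(3)] for q in comps(mask(d,c,90)&(P[...,2]>.075)&(P[...,0]<.7)&(P[...,2]<.12),4)])
save(D["scene"],"p10.png",(180,90,510,300),2.4)
E
```

```text
pos [ 0.4714 -0.3149  0.1177] phi 89.09 total units [-0.0003  0.0103  0.1384] per10 [-0.      0.001   0.0138] turn units 0.001
scene red [[0.48, -0.144, 0.085, np.float64(0.09)]]
scene green [[0.453, -0.057, 0.085, np.float64(0.089)]]
scene yellow [[0.481, 0.051, 0.088, np.float64(0.09)]]
scene blue [[0.476, 0.137, 0.087, np.float64(0.089)]]
scene orange [[0.498, 0.318, 0.087, np.float64(0.091)]]
top red [[0.478, -0.147, 0.088, np.float64(0.091)]]
top green [[0.448, -0.057, 0.09, np.float64(0.092)]]
top yellow [[0.48, 0.051, 0.09, np.float64(0.093)]]
top blue [[0.472, 0.135, 0.09, np.float64(0.092)]]
top orange [[0.494, 0.316, 0.091, np.float64(0.094)], [0.483, -0.144, 0.087, np.float64(0.091)]]
```

View pics/p10.png

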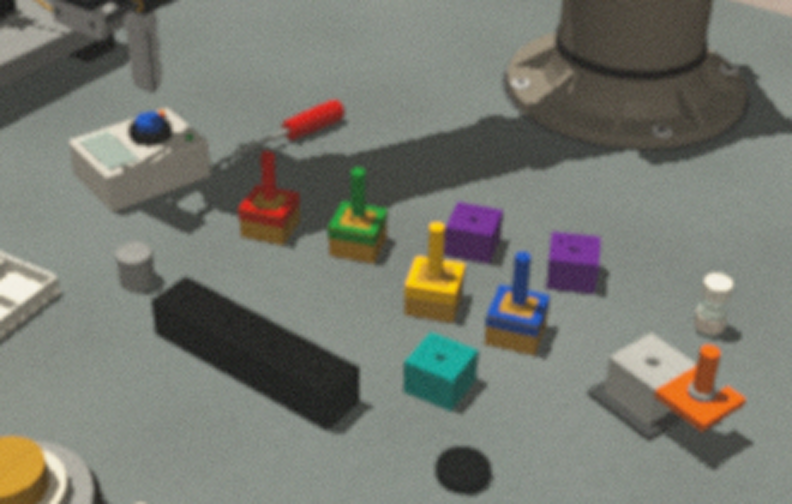

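All four probes stand home in their blocks (handle tops at z about 0.088), the rack is empty, and the pin is parked (705,370). The closed fingers are above the blue button (150,125), so I'll press it.

{"op": "carry_out", "data": {
  "commands": [
    [0,0.005,0.06,0,0,0],
    [0,0,0.06,0,0,0],
    [0,0,0.02,0,0,0],
    [0,0,0,0,0,0],
    [0,0,0,0,0,0]
  ]
}}

```text
time_s: 43.6
ee_pos: [0.4727, -0.3153, 0.0899]
ee_rot: [-0.0, 0.713, 0.701, 0.0]
contact_force: [0.2, 0.3, 0.5]
gripper_width: 0.004
finger_force: 0.0
```

{"op": "carry_out", "data": {
  "commands": [
    [0,0,0.015,0,0,0],
    [0,0,0.015,0,0,0],
    [0,0,0.01,0,0,0],
    [0,0,0,0,0,0],
    [0,0,0,0,0,0]
  ]
}}

```text
time_s: 44.1
ee_pos: [0.4728, -0.3155, 0.082]
ee_rot: [0.0, 0.713, 0.701, 0.0]
contact_force: [1.1, -0.3, 2.1]
gripper_width: 0.007
finger_force: 1.3
```

{"op": "carry_out", "data": {
  "commands": [
    [0,0,0.01,0,0,0],
    [0,0,0.01,0,0,0],
    [0,0,0.005,0,0,0],
    [0,0,0,0,0,0],
    [0,0,0,0,0,0]
  ]
}}

```text
time_s: 44.6
ee_pos: [0.4729, -0.3155, 0.0779]
ee_rot: [0.0, 0.713, 0.701, -0.0]
contact_force: [-4.9, 2.9, 22.5]
gripper_width: 0.005
finger_force: 11.6
```

{"op": "carry_out", "data": {
  "commands": [
    [0,0,-0.04,0,0,0],
    [0,0,-0.06,0,0,0],
    [0,0,-0.15,0,0,0],
    [0,0,-0.15,0,0,0],
    [0,0,-0.15,0,0,0],
    [0,0,-0.1,0,0,0],
    [0,0,0,0,0,0]
  ],
  "grip": 0.5
}}

```text
time_s: 45.3
ee_pos: [0.4737, -0.3159, 0.21]
ee_rot: [0.002, 0.713, 0.701, 0.0]
contact_force: [0.8, 0.2, 0.1]
gripper_width: 0.494
finger_force: 0.0
```

```bash
python3 - <<'E'
from h import *
a=cam("scene");P=cloud(a);m=mask(a,'blue')&(np.hypot(P[...,0]-.474,P[...,1]+.315)<.04);print("button z",np.percentile(P[m][:,2],[50,80,95]).round(4))
go(.4947,.3163,.2,73.93)
E
```

```text
button z [0.0667 0.0678 0.0691]
pos [ 0.473  -0.3156  0.2082] phi 89.06 total units [3.1609 0.0564 0.0411] per10 [0.3161 0.0056 0.0041] turn units 0.1681
```

Button is back up (z ≈ 0.067). Now the lock pin.

{"op": "carry_out", "data": {
  "commands": [
    [0.15,0.003,0,0,0,0],
    [0.16,0.003,0,0,0,0],
    [0.16,0.003,0,0,0,0],
    [0.16,0.003,0,0,0,0],
    [0.16,0.003,0,0,0,0],
    [0.16,0.003,0,0,0,0],
    [0.16,0.003,0,0,0,0],
    [0.16,0.003,0,0,0,0],
    [0.16,0.003,0,0,0,0],
    [0.16,0.003,0,0,0,0]
  ]
}}

```text
time_s: 46.35
ee_pos: [0.483, 0.0037, 0.206]
ee_rot: [-0.001, 0.713, 0.701, -0.0]
contact_force: [0.0, -0.2, 0.3]
gripper_width: 0.497
finger_force: 0.0
```

{"op": "carry_out", "data": {
  "commands": [
    [0.16,0.003,0,0,0,0],
    [0.16,0.003,0,0,0,0],
    [0.16,0.003,0,0,0,0],
    [0.16,0.003,0,0,0,0],
    [0.16,0.003,0,0,0,0],
    [0.16,0.003,0,0,0,0],
    [0.16,0.003,0,0,0,0],
    [0.16,0.003,0,0,0,0],
    [0.16,0.003,0,0,0,0],
    [0.12,0.003,0,0,0,0]
  ]
}}

```text
time_s: 47.35
ee_pos: [0.494, 0.3161, 0.2057]
ee_rot: [-0.001, 0.712, 0.702, -0.001]
contact_force: [-0.2, -0.5, 0.2]
gripper_width: 0.5
finger_force: 0.0
```

{"op": "carry_out", "data": {
  "commands": [
    [0,0,0,0,0,0.056],
    [0,0,0,0,0,0.056],
    [0,0,0,0,0,0.056],
    [0,0,0.1,0,0,0],
    [0,0,0.1,0,0,0],
    [0,0,0.1,0,0,0],
    [0,0,0,0,0,0],
    [0,0,0,0,0,0]
  ]
}}

```text
time_s: 48.15
ee_pos: [0.4945, 0.3143, 0.1466]
ee_rot: [-0.0, 0.799, 0.602, -0.001]
contact_force: [0.1, 0.8, 0.8]
gripper_width: 0.499
finger_force: 0.0
```

```bash
python3 - <<'E'
from h import *
go(.4947,.3163,.075,73.93)
E
```

```text
pos [0.4945 0.3143 0.1466] phi 73.96 total units [ 0.01   -0.0018  0.3578] per10 [ 0.001  -0.0002  0.0358] turn units 0.0003
```

{"op": "carry_out", "data": {
  "commands": [
    [0.008,0,0.06,0,0,0],
    [0,0,0.08,0,0,0],
    [0,0,0.08,0,0,0],
    [0,0,0.07,0,0,0],
    [0,0,0.05,0,0,0],
    [0,0,0.018,0,0,0],
    [0,0,0,0,0,0],
    [0,0,0,0,0,0]
  ]
}}

```text
time_s: 48.95
ee_pos: [0.4956, 0.3161, 0.0757]
ee_rot: [-0.0, 0.799, 0.601, 0.0]
contact_force: [-0.4, -0.5, -0.2]
gripper_width: 0.497
finger_force: 0.0
```

{"op": "carry_out", "data": {
  "commands": [
    [0,0,0,0,0,0],
    [0,0,0,0,0,0],
    [0,0,0,0,0,0],
    [0,0,0,0,0,0],
    [0,0,0,0,0,0]
  ],
  "grip": 1
}}

```text
time_s: 49.45
ee_pos: [0.4955, 0.3159, 0.0755]
ee_rot: [0.0, 0.799, 0.601, 0.0]
contact_force: [-0.2, 0.0, 1.6]
gripper_width: 0.167
finger_force: 25.0
```

{"op": "carry_out", "data": {
  "commands": [
    [0,0,-0.05,0,0,0],
    [0,0,-0.05,0,0,0],
    [0,0,-0.05,0,0,0],
    [0,0,-0.05,0,0,0],
    [0,0,-0.05,0,0,0],
    [0,0,0,0,0,0],
    [0,0,0,0,0,0]
  ]
}}

```text
time_s: 50.15
ee_pos: [0.4955, 0.3158, 0.1255]
ee_rot: [0.0, 0.799, 0.601, 0.0]
contact_force: [-0.0, -0.2, -1.1]
gripper_width: 0.167
finger_force: 25.0
```

```bash
python3 - <<'E'
from h import *
go(.482,.268,.125,73.93)
E
```

```text
pos [0.4955 0.3158 0.1255] phi 73.93 total units [-0.2483  0.0014  0.0025] per10 [-0.0248  0.0001  0.0003] turn units 0.0
```

{"op": "carry_out", "data": {
  "commands": [
    [-0.05,0,0,0,0,0],
    [-0.05,0,0,0,0,0],
    [-0.05,0,0,0,0,0],
    [-0.05,0,0,0,0,0],
    [-0.05,0.002,0,0,0,0],
    [0,0,0,0,0,0],
    [0,0,0,0,0,0],
    [0,0,0,0,0,0]
  ]
}}

```text
time_s: 50.95
ee_pos: [0.4821, 0.2682, 0.1255]
ee_rot: [-0.0, 0.799, 0.602, 0.0]
contact_force: [-0.0, 0.3, 0.1]
gripper_width: 0.164
finger_force: 25.0
```

```bash
python3 - <<'E'
from h import *
go(.482,.268,.075,73.93)
save(cam("scene"),"p11.png",(410,170,510,270),5)
E
```

```text
pos [0.4821 0.2682 0.1255] phi 73.96 total units [-9.000e-04 -1.000e-04  2.523e-01] per10 [-0.0001 -0.      0.0252] turn units 0.0003
```

View pics/p11.png

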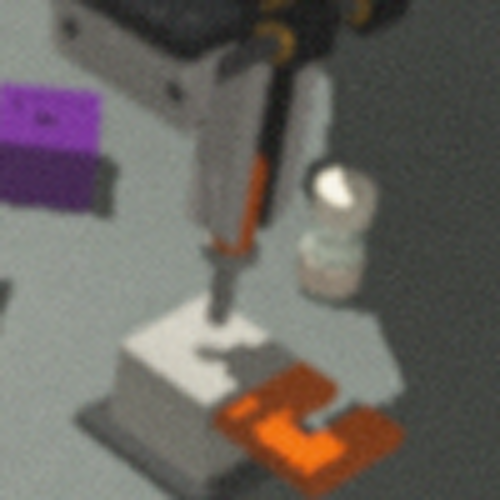

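The pin hangs with its foot (217,318) above the bore (210,352). I'll lower it.

{"op": "carry_out", "data": {
  "commands": [
    [-0.001,0,0.03,0,0,0],
    [0,0,0.03,0,0,0],
    [0,0,0.03,0,0,0],
    [0,0,0.02,0,0,0],
    [0,0,0,0,0,0],
    [0,0,0,0,0,0]
  ]
}}

```text
time_s: 51.6
ee_pos: [0.4818, 0.2676, 0.1032]
ee_rot: [-0.0, 0.799, 0.601, -0.0]
contact_force: [0.1, 0.2, 0.6]
gripper_width: 0.163
finger_force: 25.0
```

{"op": "carry_out", "data": {
  "commands": [
    [0,0,0.025,0,0,0],
    [0,0,0.025,0,0,0],
    [0,0,0.025,0,0,0],
    [0,0,0.025,0,0,0],
    [0,0,0.02,0,0,0],
    [0,0,0.015,0,0,0],
    [0,0,0.005,0,0,0],
    [0,0,0,0,0,0],
    [0,0,0,0,0,0]
  ]
}}

```text
time_s: 52.5
ee_pos: [0.4818, 0.2675, 0.0754]
ee_rot: [0.0, 0.799, 0.601, -0.0]
contact_force: [-2.9, -1.0, 4.6]
gripper_width: 0.162
finger_force: 25.0
```

{"op": "carry_out", "data": {
  "commands": [
    [0,0,0.004,0,0,0],
    [0,0,0,0,0,0],
    [0,0,0,0,0,0]
  ]
}}

```text
time_s: 52.8
ee_pos: [0.4819, 0.2676, 0.0753]
ee_rot: [0.0, 0.799, 0.601, 0.0]
contact_force: [-6.1, -3.1, 17.2]
gripper_width: 0.165
finger_force: 25.0
```

{"op": "carry_out", "data": {
  "commands": [
    [0,0,0,0,0,0],
    [0,0,0,0,0,0],
    [0,0,0,0,0,0],
    [0,0,0,0,0,0]
  ],
  "grip": 0.5
}}

```text
time_s: 53.2
ee_pos: [0.4819, 0.2675, 0.0744]
ee_rot: [-0.0, 0.799, 0.601, 0.0]
contact_force: [-0.5, -0.2, 0.8]
gripper_width: 0.469
finger_force: 0.0
```

{"op": "carry_out", "data": {
  "commands": [
    [0,0,-0.1,0,0,0],
    [0,0,-0.15,0,0,0],
    [0,0,-0.15,0,0,0],
    [0,0,-0.15,0,0,0],
    [0,0,-0.15,0,0,0],
    [0,0,0,0,0,0],
    [0,0,0,0,0,0]
  ]
}}

```text
time_s: 53.9
ee_pos: [0.4821, 0.2675, 0.2148]
ee_rot: [0.0, 0.799, 0.601, 0.0]
contact_force: [0.6, 0.6, -0.8]
gripper_width: 0.5
finger_force: 0.0
```

```bash
python3 - <<'E'
from h import *
d=cam("scene");P=cloud(d)
for c in('red','green','yellow','blue','orange'):
    print(c,[np.median(P[q[0]],0).round(3).tolist()+[np.percentile(P[q[0]][:,2],92).round(3)] for q in comps(mask(d,c,90)&(P[...,2]>.075)&(P[...,0]<.7)&(P[...,2]<.12),4)])
save(d,"p12.png",(200,110,520,310),2.4)
E
```

```text
red [[0.481, -0.146, 0.085, np.float64(0.09)]]
green [[0.452, -0.057, 0.086, np.float64(0.089)]]
yellow [[0.481, 0.052, 0.088, np.float64(0.091)], [0.486, 0.052, 0.078, np.float64(0.082)]]
blue [[0.475, 0.137, 0.086, np.float64(0.089)]]
orange [[0.485, 0.269, 0.086, np.float64(0.091)]]
```

View pics/p12.png

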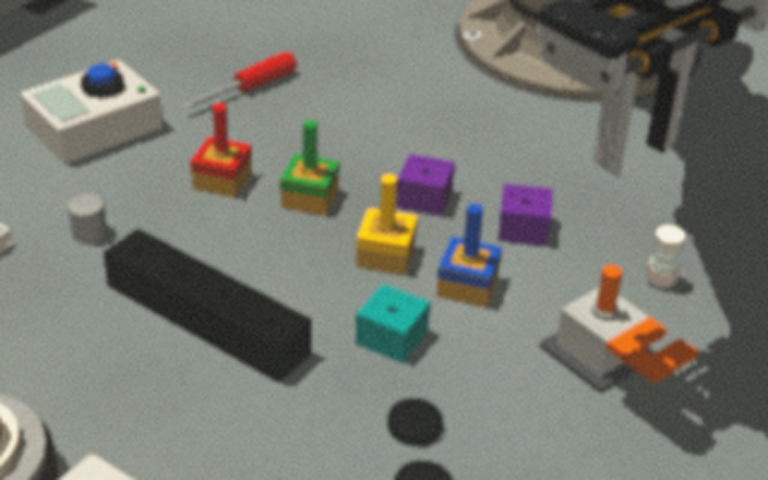

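The pin is fully back in its bore (608,290) with the notch empty, all four probes are home in their own colours, the button is up, and nothing else has moved.

```bash
python3 -c "
from h import *
print(close_job())"
```

```text
the job is handed in; nothing more can be done
None
```

The job is done and handed in: all four probes are fully home in their matching blocks, the button was pressed and came back up while the pin was parked, and the lock pin is fully back in its bore.

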